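# Fit the lens head to the bench magnifier and swing it over the craft work

### The arm

A 6-joint arm with a two-finger parallel gripper is mounted at the origin on the work surface. World frame = base frame: x ahead of the robot, y to its left, z up, the work surface at z = 0. Lengths are in m, angles in degrees, forces in N, time in s.
With the tool pointing down it reaches from about 0.35 to 0.875 m from the base axis. Payload 4.2 kg.
Tool frame: the origin (TCP) lies between the finger pads; the fingertips stand 14 mm ahead of it and the grasp point (between the pads) lies 5 mm behind it; x points along the fingers, y is the direction in which the jaws open and shut, and the axes are right-handed (so a half turn about x gives the same grasp; the last joint's range is limited). The gripper opens to 87 mm and grips with 3 to 60 N. Pads are 19 mm wide; open, the fingers measure 117 mm over their backs; the gripper's body (75 mm by 190 mm) begins 51 mm behind the grasp point.
Start: joints at [88.671, 22.042, 0.453, 0, -68.411, -14.817], TCP at [0.174, 0.6, 0.237] pointing down, gripper open.
Joint ranges: [-179.83, 179.83], [-69.29, 118.12], [-61.27, 80.66], [-181.25, 117.63], [-171.15, -9.14], [-177.46, 177.46]. Speed limits (degrees/s): [159.86, 159.86, 180, 180, 180, 180].

### API

Orientations are given as a 3x3 rotation matrix whose columns are the frame's x, y, z axes.
In Python, from station import r, imaging, job gives the robot as it stands. The module is installed in compiled form; this text tells all that it offers.
- The arm moves only by the tool apply_moves, never from a script. Its arguments are lists of equal length, an entry for each row: "xyz": the shift along the tool's x, y, z in m, a list of three; "twist": the turn about the tool's x in degrees; "claw": the opening, from 0 (shut) to 1 (fully open). A call has 1 to 12 rows; each row shifts and turns the pose as measured when the row begins, along the tool's axes as they then stand; what a row does not reach is not made up. A row lasts 1/10 s, in which the tool goes at most 50 mm and 8.59 degrees, less where a joint would pass 70% of its speed; a pose out of reach is approached as far as the arm can. A call is refused whole if a number of a shift passes 0.05 or a number of a turn 8.59, either way. A call with a gripper value outside its range is refused whole. The fingers move at their own pace and stop on an object; the grip force is fixed at half the most. Time passes only in rows, so rows that do not move let the fingers close. It gives the time, the measured TCP pose, the force and the opening at its end, in the units of the state.
- r.sense(): the state, without advancing time (a new reading comes with each control period).
- imaging.capture(name): name is "side" or "top"; returns a dict with "pixels" (420x560x3 uint8, red, green, blue), "mtx" (3x3 intrinsics, pixels), "view" (4x4, takes a point from world to camera coordinates). Camera axes: x right, y down, z forward; pixel columns grow to the right and rows downward; lengths in m; the calibration is good to about 2 mm. A picture is of the moment at which its call begins. There is no depth.
- job.finish_job(): hands the job in, once; it reports no verdict.
Trained networks look in a picture, given as the dict that the camera call returned (one of the last four; its "shot" number tells which), for a name from the list of things; names that differ only in an ending like _2 or _b are one class to them, and where a whole thing is asked for, a point or a joint stands for the part that bears it (a point fixed in the world has none). Each returns a list of dicts, best first, with "p" (0 to 1); they miss things now and then, are a little off and sometimes report something else, mostly with a low value. They report only what shows in the picture. A call takes as long as a camera call. They do not tell look-alikes from the thing itself.
- imaging.regions_of(query, picture): "mask" (420x560 bool, what is visible of it) and "centre" ([column, row] in pixels, amid what is visible of it).
The state is a dict: "time_s": time; "joints": joint angles; "joint_velocities": joint speeds; "effort": joint torques, N m; "tcp_pos": TCP position; "ee_rot": TCP orientation; "wrist_force": force on the tool from outside, world axes, zero at the start; "moment": the same for the moment, N m; "gripper_width": opening from 0.0 (shut) to 1.0 (fully open).
Only numpy, scipy, OpenCV 4.12 (cv2) and the standard library are available. Lean on these libraries where they do the work, as an engineer would, in place of code of your own. Each camera call takes 0.05 s, during which the arm holds its last target.

### The job

Set up the craft table's magnifier: slide the loose lens head onto the stand's dovetail arm from its free end until the carriage is fully home against the stop, then tighten its clamp knob fully. Only then swing the arm to its 60 degree click (the red mark on the dial) so that the lens hangs over the work tray, and let go without disturbing the other things on the table.

Things in the scene. Friction and masses are not known exactly. Their poses are not given: they have to be found in the camera images.
- swing_arm (a joint): angle of the stand's swing arm about its upright column, rad, growing counter-clockwise from above. It clicks every 15 degrees (0.262 rad) from 0 to 90 and springs into the nearest click when let go; starts at the 0, 15 or 30 degree click, must end at 60 (1.047 rad). Leaving a click takes about 0.6 N m (5 N at the mounted carriage's grip). A red pointer turns with the arm.
- pivot_top (a point): centre of the black cap on the column, 183 mm above the table; the arm turns about the upright line through it. The stand does not move: a grey plate 104 x 172 mm, 20 mm thick, with an aluminium dial round the column that has a black mark at each click and a larger red mark at 60 degrees.
- rail_home (a point): point of the swing arm on the centre line of its aluminium dovetail rail, 90 mm from the pivot axis, 155 mm above the table: carriage_mid lies here, with matching axes, when fully home. x along the rail away from the pivot, z up. Rail: flat bar on edge, 10 mm thick, its -y face 32 mm and its +y face 20 mm high. A black rubber stop, its face 45 mm from the pivot, ends the travel.
- rail_end (a point): tip of the rail's free end on its centre line, 168 mm from the pivot axis (78 mm beyond rail_home along +x); the last 16 mm taper as a lead-in. Axes as rail_home. The rail is free all round from here to the stop; only the column's cap (183 mm) is higher than the arm's 178 mm.
- carriage_mid (a point): middle of the channel of the loose lens head's carriage: a blue-grey C-shaped block 90 mm long (x), from -16 to +9 mm in y, 64 mm high (32 above and below this point). x along the channel (away from the pivot once mounted), z up, lens on -y. Channel open on +y and at both ends; about 1 mm play on the rail while loose. Slide it on along -x. It rises about 2.5 mm as the clamp tightens.
- carriage_grip (a point): best place to grip the carriage, from above across y, also to swing the arm: its outer end with dark rubber pads, 25 mm thick, 12 mm below the carriage's top and 52 mm above the head's underside; x +26, y -3.5, z +20 mm from carriage_mid, same axes. The knob, 41 mm away along -x, stands 30 mm above the carriage's top.
- lens_mid (a point): centre of the lens of the loose head (about 0.37 kg): round, 100 mm across its black frame, 12 mm thick, level, 73 mm to the -y side of carriage_mid, 7 mm above the head's underside; axes as carriage_mid. The head starts on the table, upright as it will hang, standing on carriage and lens frame.
- clamp_knob (a joint): quarter-turn clamp knob on top of the carriage, rad: starts loose between 0 and 0.25 and turns clockwise seen from above (value grows) to its end at 1.5, where the clamp is tight (1.3 and more is tight). Stays where it is left. Takes about 0.15 N m, up to 0.25 N m at the end.
- knob_grip (a point): point on the knob's upright axis at the height to grip its orange wing, 23 mm above the carriage's top (wing from 10 to 30 mm above it); x -15, z +55 mm from carriage_mid. The wing is 38 mm long along this point's x and 11 mm thick along its y; these axes turn with the knob (wing along the rail at joint value 0).
- tray_mid (a point): middle of the fixed shallow white work tray, 112 x 100 mm, 12 mm high, holding a flower of paper rings; it lies where the lens hangs when the arm is at its 60 degree click.
- mug: loose ochre mug, 78 mm across, 88 mm high, origin at the middle of its underside; leave alone
- paper_tube: loose upright cardboard tube, 42 mm across, 105 mm high, origin at the middle of its underside; leave alone
- glue: loose white glue bottle with an orange cap, 48 mm across, 95 mm high, origin at the middle of its underside; leave alone
- glasses: loose reading glasses standing open on the table, 110 mm wide (x), 140 mm deep, 41 mm high, origin under the lenses; leave alone
There are look-alikes about, which are no part of the job. Of the things that look like the part that bears tray_mid, take the one that is nearest to the robot's base at the start. Of the things that look like the part that bears carriage_mid, the larger one is meant.

How it is judged (in metres and radians):
On the way, in this order (a step that is already met when the one before it is completed fails the run):
1. the carriage is fully home on the rail, clamp still loose (x of carriage_mid in the frame of rail_home below 0.005 m and distance between carriage_mid and rail_home below 0.007 m and angle between the x axis of carriage_mid and the x axis of rail_home, either way round below 0.08 rad and value of joint clamp_knob below 0.8 rad), for 0.2 s.
2. the clamp knob is tight with the carriage home (value of joint clamp_knob above 1.25 rad and distance between carriage_mid and rail_home below 0.007 m), for 0.2 s.
3. the arm is swung to the 60 degree click (value of joint swing_arm between 0.98 and 1.115 rad), for 0.2 s.
At the end, for the whole second after the job is handed in: The carriage is fully home on the rail (within 5 mm of the stop along the rail, within 7 mm overall and 4.5 degrees), its knob is tight (1.25 rad or more), the arm rests in its 60 degree click (within 3.8 degrees) with the lens over the tray (centres within 30 mm) (all of step 2 and all of step 3 and x of carriage_mid in the frame of rail_home below 0.005 m and angle between the x axis of carriage_mid and the x axis of rail_home, either way round below 0.08 rad and horizontal distance between lens_mid and tray_mid below 0.03 m and velocity of joint swing_arm between -0.05 and 0.05 rad/s); the robot touches nothing.
It fails at once if the mug, tube, glue or glasses are pushed away or knocked over (distance of any of mug, paper_tube, glue, glasses from where it was at the start of the episode above 0.03 m or angle between any of mug, paper_tube, glue's own z axis and vertical above 0.5 rad).
It also fails if it takes over 72 s, if anything falls off the work surface, if the arm or the gripper's body presses on something with over 40 N, if the wrist force passes 120 N, or if a joint passes its speed limit or range.

## Working session

There is one attempt and no reset: what is moved stays moved. The work goes in short steps, Python scripts to look and compute and a tool call to move; the robot and the scene stay as the last step left them, time stands still between calls to the robot, and variables do not carry over. Pictures are saved under pics/ and viewed, and the job is handed in when it is done.

Besides the shell and the picture viewer there is one more tool, called after "Call:" in YAML: its name, and indented under it one key for each argument. apply_moves: Moves the arm, as the interface text tells. Its arguments: {"type":"object","properties":{"xyz":{"type":"array","items":{"type":"array","items":{"type":"number"}}},"twist":{"type":"array","items":{"type":"number"}},"claw":{"type":"array","items":{"type":"number"}}},"required":["xyz","twist","claw"]}

```bash
mkdir -p pics; ls; python3 - <<'E'
from station import r, imaging, job
import cv2,numpy as np,pickle
s=r.sense()
for k,v in s.items(): print(k,np.round(v,4).tolist())
for n in("side","top"):
    p=imaging.capture(n); pickle.dump(p,open(f"{n}0.pkl","wb"))
    print(n,p["mtx"].tolist(),np.round(p["view"],4).tolist(),p["shot"])
    cv2.imwrite(f"pics/{n}0.png",p["pixels"][:,:,::-1])
E
```

```text
pics
time_s 0.0
joints [88.6731, 22.0892, 0.3804, -0.0291, -68.4127, -14.8163]
joint_velocities [-0.0044, -0.0975, -0.0157, -0.1009, -0.0455, -0.0851]
effort [-0.0004, -39.0668, 18.7406, 4.2197, 0.0109, -0.0002]
tcp_pos [0.1736, 0.5998, 0.2355]
ee_rot [[-0.0005, -0.2782, -0.9605], [-0.0021, -0.9605, 0.2782], [-1.0, 0.0022, -0.0001]]
wrist_force [-0.9036, 0.1475, -0.3722]
moment [-0.0371, 0.0238, -0.038]
gripper_width 0.9989
side [[498.35441121136165, 0.0, 282.46793305592166], [0.0, 498.35441121136165, 214.7216814789159], [0.0, 0.0, 1.0]] [[0.987, -0.161, -0.0001, -0.544], [-0.1239, -0.759, -0.6391, 0.1172], [0.1028, 0.6308, -0.7691, 1.529], [0.0, 0.0, 0.0, 1.0]] 1
top [[536.4864859936837, 0.0, 279.9115441303811], [0.0, 536.4864859936837, 207.3224406259007], [0.0, 0.0, 1.0]] [[-0.0584, -0.9983, -0.0017, -0.0058], [-0.9766, 0.0575, -0.2071, 0.5628], [0.2068, -0.0104, -0.9783, 1.3816], [0.0, 0.0, 0.0, 1.0]] 2
```

View pics/side0.png

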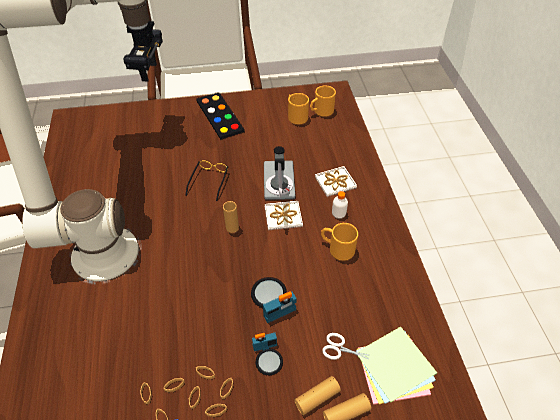

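View pics/top0.png

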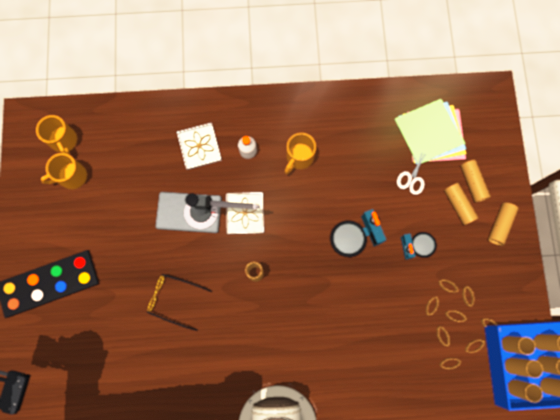

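Top view (columns, rows): the lens heads are a larger one (lens at 348,238, carriage at 374,228) and a smaller one (lens at 424,244, carriage at 408,246). The trays are at 245,213 (nearer the base) and 199,146. I choose the larger head and the nearer tray. The stand is at 190,212 with its arm pointing right, which is -y. Next I check the choice in close crops.

```bash
python3 - <<'E'
import cv2,pickle,numpy as np
t=pickle.load(open("top0.pkl","rb"))["pixels"][:,:,::-1]; s=pickle.load(open("side0.pkl","rb"))["pixels"][:,:,::-1]
def c(i,x0,y0,x1,y1,f): return cv2.resize(i[y0:y1,x0:x1],None,fx=f,fy=f,interpolation=cv2.INTER_CUBIC)
a=c(t,150,180,270,240,6);b=c(t,325,200,445,260,5)
cv2.imwrite("pics/c1.png",a)
cv2.imwrite("pics/c2.png",b)
cv2.imwrite("pics/c3.png",c(s,250,140,310,230,6))
cv2.imwrite("pics/c4.png",c(s,240,270,310,380,5))
E
```

```text
(no output)
```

View pics/c1.png

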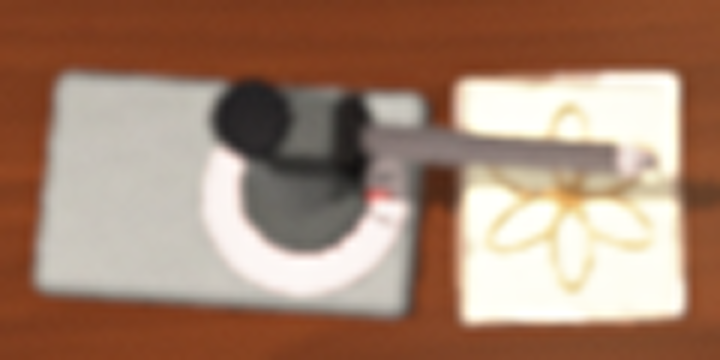

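View pics/c2.png

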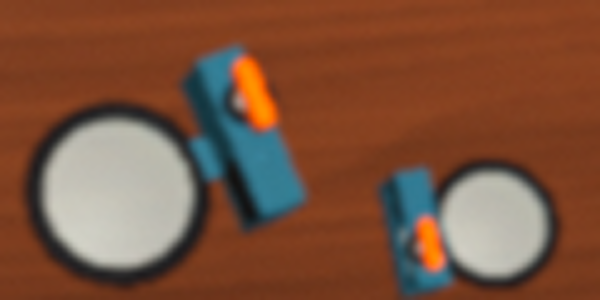

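View pics/c3.png

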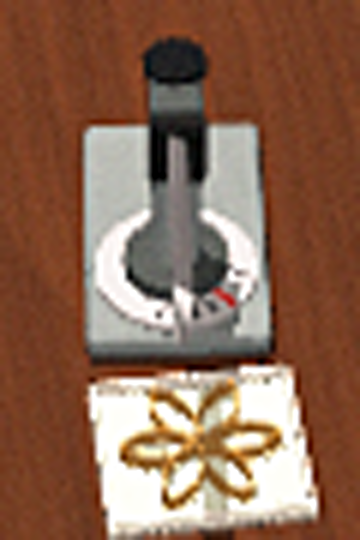

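View pics/c4.png

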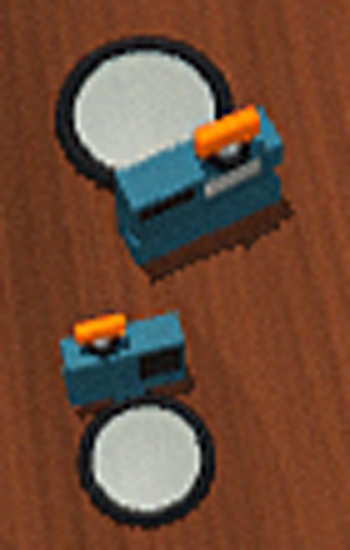

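```bash
cat > h.py <<'E'
import numpy as np,cv2,pickle
def proj(p,P):
    P=np.atleast_2d(P); c=P@p["view"][:3,:3].T+p["view"][:3,3]
    q=c@p["mtx"].T; return q[:,:2]/q[:,2:]
def back(p,uv,z):
    uv=np.atleast_2d(uv).astype(float); d=np.c_[uv,np.ones(len(uv))]@np.linalg.inv(p["mtx"]).T
    R=p["view"][:3,:3]; o=-R.T@p["view"][:3,3]; d=d@R
    return o+d*((z-o[2])/d[:,2])[:,None]
def tri(p1,u1,p2,u2):
    A=[p["mtx"]@p["view"][:3] for p in(p1,p2)]
    X=cv2.triangulatePoints(A[0],A[1],np.array(u1,float).reshape(2,1),np.array(u2,float).reshape(2,1)); return (X[:3]/X[3]).ravel()
def crop(p,x0,y0,x1,y1,f,name,pts=()):
    i=cv2.resize(p["pixels"][y0:y1,x0:x1,::-1],None,fx=f,fy=f,interpolation=cv2.INTER_CUBIC)
    for u in pts: cv2.circle(i,tuple(int(v) for v in ((np.array(u)-[x0,y0]+.5)*f)),2,(0,255,0),-1)
    cv2.imwrite("pics/"+name+".png",i)
def box(T,x,y,z): # T: (px,py,pz,yaw)
    P=np.array([[a,b,c] for a in x for b in y for c in z]); return W(T,P)
def W(T,P):
    c,s=np.cos(T[3]),np.sin(T[3]); P=np.atleast_2d(P)
    return np.c_[T[0]+c*P[:,0]-s*P[:,1],T[1]+s*P[:,0]+c*P[:,1],T[2]+P[:,2]]
E
python3 - <<'E'
from station import imaging
import pickle,cv2,numpy as np
ps={}
for n in("side","top"):
    p=imaging.capture(n); pickle.dump(p,open(f"{n}1.pkl","wb"))
    d={}
    for q in("carriage_mid","swing_arm","tray_mid","mug","paper_tube","glue","glasses","clamp_knob"):
        o=imaging.regions_of(q,p); d[q]=o
        print(n,q,[(round(float(e["p"]),2),np.round(e["centre"]).tolist(),int(e["mask"].sum())) for e in o[:4]])
    pickle.dump(d,open(f"{n}1m.pkl","wb"))
E
```

```text
side carriage_mid [(0.93, [270.0, 300.0], 1374), (0.75, [268.0, 353.0], 941)]
side swing_arm [(0.72, [281.0, 174.0], 491), (0.25, [285.0, 298.0], 104)]
side tray_mid [(0.74, [282.0, 217.0], 854), (0.69, [335.0, 180.0], 793)]
side mug [(0.68, [340.0, 239.0], 932)]
side paper_tube [(0.7, [231.0, 218.0], 405)]
side glue [(0.77, [339.0, 206.0], 325), (0.22, [341.0, 240.0], 927)]
side glasses []
side clamp_knob [(0.64, [260.0, 334.0], 52), (0.54, [286.0, 296.0], 111)]
top carriage_mid [(0.97, [356.0, 236.0], 1589), (0.95, [419.0, 246.0], 736)]
top swing_arm [(0.81, [204.0, 206.0], 896), (0.5, [245.0, 216.0], 1237)]
top tray_mid [(0.71, [197.0, 148.0], 1418), (0.63, [242.0, 215.0], 1269), (0.27, [245.0, 147.0], 356)]
top mug [(0.77, [300.0, 151.0], 960), (0.43, [373.0, 218.0], 95)]
top paper_tube [(0.67, [203.0, 205.0], 985), (0.57, [254.0, 266.0], 139)]
top glue [(0.63, [247.0, 147.0], 284)]
top glasses [(0.49, [176.0, 280.0], 91)]
top clamp_knob [(0.43, [410.0, 248.0], 52), (0.29, [191.0, 210.0], 2607)]
```

```bash
python3 - <<'E'
from h import *
from scipy.optimize import minimize
ps=[pickle.load(open(f"{n}1.pkl","rb")) for n in("side","top")]
ms=[pickle.load(open(f"{n}1m.pkl","rb"))["carriage_mid"][0]["mask"] for n in("side","top")]
S=4
def render(p,v):
    T=(v[0],v[1],.032,v[2]); m=np.zeros((420*S,560*S),np.uint8)
    def hull(P): 
        h=cv2.convexHull(np.round((proj(p,P)+.5)*S).astype(np.int32)); cv2.fillConvexPoly(m,h,1)
    hull(box(T,(-.045,.045),(-.016,.009),(-.032,.032)))
    a=np.linspace(0,2*np.pi,48)
    hull(np.vstack([W(T,np.c_[.05*np.cos(a),-.073+.05*np.sin(a),0*a+z]) for z in(-.031,-.019)]))
    k=v[3]; P=np.array([[x*.019,y*.0055,z] for x in(-1,1) for y in(-1,1) for z in(.042,.062)])
    c,s=np.cos(-k),np.sin(-k); P=np.c_[-.015+c*P[:,0]-s*P[:,1],s*P[:,0]+c*P[:,1],P[:,2]]; hull(W(T,P))
    return m
big=[cv2.resize(m.astype(np.uint8),None,fx=S,fy=S,interpolation=cv2.INTER_LINEAR) for m in ms]
big=[(cv2.resize(m.astype(np.float32),None,fx=S,fy=S)>.5).astype(np.uint8) for m in ms]
def cost(v,idx):
    return sum(1-(render(ps[i],v)&big[i]).sum()/(render(ps[i],v)|big[i]).sum() for i in idx)
# start: carriage mid
g=back(ps[1],[[374,228]],.05)[0]; v0=np.array([g[0],g[1],np.deg2rad(205),.1]); print(v0)
for idx in([0,1],[1],[0]):
    best=min((minimize(cost,v0,(idx,),method="Nelder-Mead",options=dict(initial_simplex=v0+np.vstack([np.zeros(4),sgn*np.diag([.01,.01,.1,.1])]),maxiter=300)) for sgn in(1,-1)),key=lambda r:r.fun)
    print(idx,np.round(best.x,4),np.rad2deg(best.x[2]),best.fun)
    if len(idx)==2: v0=best.x; np.save("head.npy",v0)
for i,n in enumerate(("side","top")):
    p=dict(ps[i]); px=p["pixels"].copy()
    m=render(p,v0)
    x0,y0,x1,y1=((240,265,310,335),(325,200,395,270))[i]
    im=cv2.resize(px[y0:y1,x0:x1,::-1],None,fx=8,fy=8,interpolation=cv2.INTER_CUBIC)
    mm=cv2.resize(m[y0*S:y1*S,x0*S:x1*S],None,fx=2,fy=2,interpolation=cv2.INTER_NEAREST)
    cs,_=cv2.findContours(mm,cv2.RETR_EXTERNAL,cv2.CHAIN_APPROX_NONE); cv2.drawContours(im,cs,-1,(0,255,0),1)
    T=(v0[0],v0[1],.032,v0[2])
    for q in ([.026,-.0035,.032],[-.015,0,.062],[-.045,-.016,.032],[-.045,.009,.032],[.045,-.016,.032],[.045,.009,.032]):
        u=(proj(p,W(T,q))[0]-[x0,y0]+.5)*8; cv2.circle(im,tuple(int(t) for t in u),3,(0,0,255),-1)
    cv2.imwrite(f"pics/fit{i}.png",im)
a=cv2.imread("pics/fit0.png");b=cv2.imread("pics/fit1.png")
cv2.imwrite("pics/fit.png",cv2.resize(np.hstack([a,b]),(800,400)))
E
```

```text
[ 0.49199298 -0.28720758  3.57792497  0.1       ]
[0, 1] [ 0.4958 -0.2901  3.4388  0.168 ] 197.0310068814178 0.09913079768229249
[1] [ 0.4965 -0.2894  3.4415  0.0382] 197.18189114119937 0.04751139890417255
[0] [ 0.4949 -0.2915  3.4403  0.1475] 197.11514511610775 0.03187091612214965
```

View pics/fit.png

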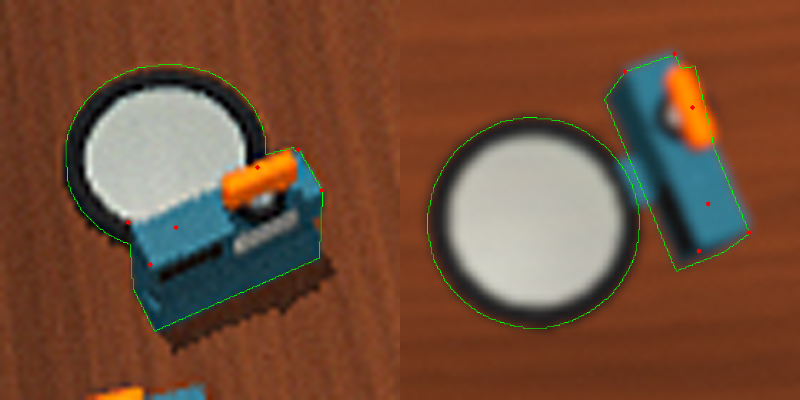

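```bash
python3 - <<'E'
from h import *
s,t=[pickle.load(open(f"{n}1.pkl","rb")) for n in("side","top")]
# cap by dark threshold
for p,(x0,y0,x1,y1) in((s,(265,140,300,200)),(t,(175,185,275,235))):
    g=p["pixels"][y0:y1,x0:x1].astype(int); print(p["shot"]); 
print("cap tri",tri(s,(279,149.5),t,(191.6,199.3)),back(s,[[279,149.5]],.183),back(t,[[191.6,199.3]],.183))
crop(s,262,140,302,205,12,"s_arm"); crop(t,175,190,265,230,8,"t_arm")
E
```

```text
3
4
cap tri [0.56896652 0.17842607 0.18061797] [[0.56894688 0.17600564 0.183     ]] [[0.56807702 0.17801727 0.183     ]]
```

View pics/s_arm.png

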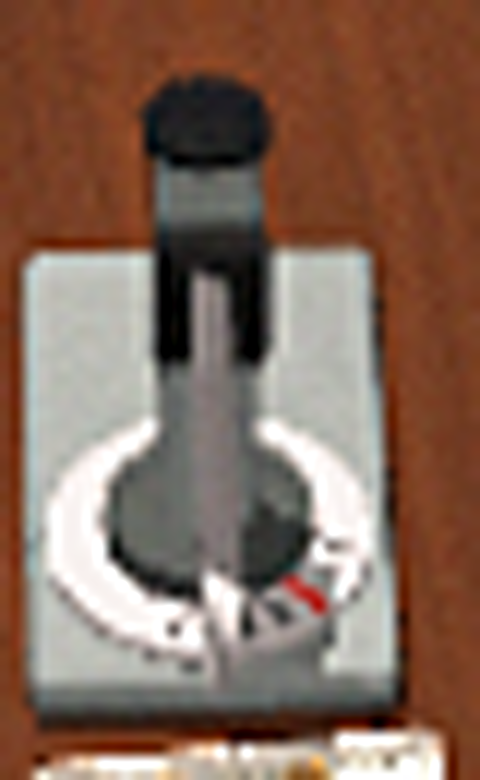

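View pics/t_arm.png

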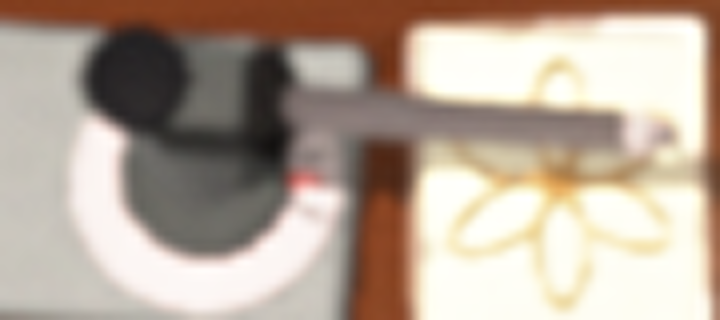

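```bash
python3 - <<'E'
from h import *
from scipy.optimize import least_squares
s,t=[pickle.load(open(f"{n}1.pkl","rb")) for n in("side","top")]
def un(P,f,o): return (np.array(P,float))/f-.5+np.array(o)
te=un([(330,89),(400,95),(480,102),(560,109),(610,114),(380,139),(450,140),(520,142),(600,145)],8,(175,190))
se=un([(194,320),(197,400),(200,480),(203,550),(228,320),(233,400),(237,480),(241,550)],12,(262,140))
cap=[(t,un([(137,75)],8,(175,190))),(s,un([(206,113)],12,(262,140)))]
tip=[(t,un([(674,133)],8,(175,190)))]
def prism(v): 
    return np.array([W((v[0],v[1],.155,v[2]),[x,y,z])[0] for x in(-.0+.050,.152) for y,z in((-.005,-.016),(-.005,.016),(.005,-.010),(.005,.010))])
def res(v,use=(0,1)):
    o=[]
    for i,(p,e) in enumerate(((t,te),(s,se))):
        if i not in use: continue
        h=cv2.convexHull(proj(p,prism(v)).astype(np.float32))
        o+=[cv2.pointPolygonTest(h,tuple(map(float,q)),True) for q in e]
        o+=list((proj(p,[v[0],v[1],.183])[0]-cap[i][1][0])*1)
    if 0 in use: o.append(proj(t,W((v[0],v[1],.155,v[2]),[.168,0,0]))[0][0]-tip[0][1][0][0])
    return np.array(o)
for use in((0,1),(0,),(1,)):
    r=least_squares(res,[.568,.177,np.deg2rad(265)],args=(use,),x_scale=[.01,.01,.1],diff_step=1e-4)
    print(use,np.round(r.x,4),np.rad2deg(r.x[2]),np.round(r.fun,1))
    if len(use)==2: v=r.x; np.save("arm.npy",v)
T=(v[0],v[1],.155,v[2])
pts=np.vstack([prism(v),W(T,[.168,0,0]),[[v[0],v[1],.183]]])
crop(s,262,140,302,205,10,"s_arm2",proj(s,pts)); crop(t,175,190,265,230,8,"t_arm2",proj(t,pts))
a=cv2.imread("pics/s_arm2.png");b=cv2.imread("pics/t_arm2.png")
# dial marks: red mark
for p,n in((s,"side"),(t,"top")):
    g=p["pixels"].astype(int); m=(g[...,0]>150)&(g[...,1]<90)&(g[...,2]<90); m[:140]=0;m[230:]=0;m[:,:175 if n=="top" else 262]=0;m[:,265 if n=="top" else 302:]=0
    ys,xs=np.nonzero(m); print(n,xs.mean() if len(xs) else 0,ys.mean() if len(xs) else 0,len(xs))
    if len(xs):
        X=back(p,[[xs.mean(),ys.mean()]],.022)[0]; d=X[:2]-v[:2]; print(X,np.rad2deg(np.arctan2(d[1],d[0]))%360,np.hypot(*d))
for n,p in(("side",s),("top",t)):
    for e in pickle.load(open(f"{n}1m.pkl","rb"))["tray_mid"]:
        X=back(p,[e["centre"]],.01)[0]; d=X[:2]-v[:2]; print("tray",X,np.hypot(*X[:2]),np.hypot(*d),np.rad2deg(np.arctan2(d[1],d[0]))%360)
E
```

```text
(0, 1) [0.5688 0.1796 4.5803] 262.4312457505769 [ 0.2  0.3  0.5  0.7  0.8  0.   0.5  0.9  1.2 -0.7  0.2  0.1  0.2  0.2
  0.3  0.4  0.2  0.2  0.1  0.1 -0.2  0.8]
(0,) [0.569  0.1797 4.5786] 262.3317749920159 [ 0.3  0.4  0.5  0.7  0.8 -0.   0.5  0.9  1.2 -0.7  0.1  0.7]
(1,) [0.5684 0.1788 4.5828] 262.57697606799087 [0.1 0.2 0.2 0.3 0.3 0.2 0.2 0.1 0.  0. ]
side 287.25 189.0 4
[0.59232965 0.15267028 0.022     ] 311.1797034200513 0.035783726919053314
top 211.0 212.0 1
[0.56725862 0.15086921 0.022     ] 266.9913619587728 0.028773286657967818
tray [0.55572222 0.04513952 0.01      ] 0.5575524754256572 0.1350947768053309 264.45809647619353
tray [0.7629662  0.18051686 0.01      ] 0.7840304617891196 0.19419952884571665 0.2696703320282352
tray [0.75939721 0.18614599 0.01      ] 0.7818788011056085 0.19074065026854012 1.9658551511670026
tray [0.55570935 0.06714033 0.01      ] 0.559750575171619 0.11321821903972192 263.3763127008559
tray [0.75369274 0.04907242 0.01      ] 0.7552885857032103 0.22635159424766355 324.78325670838086
```

View pics/s_arm2.png

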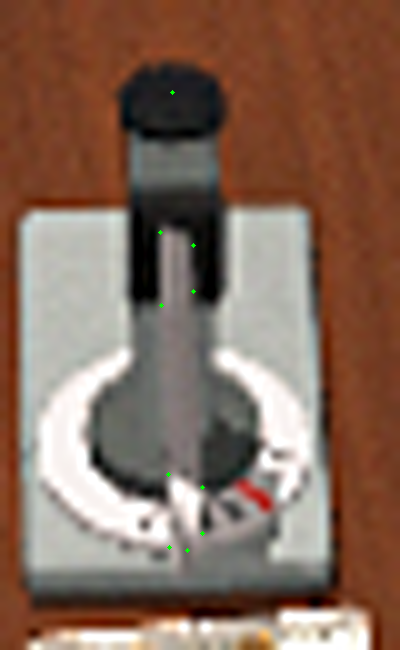

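View pics/t_arm2.png

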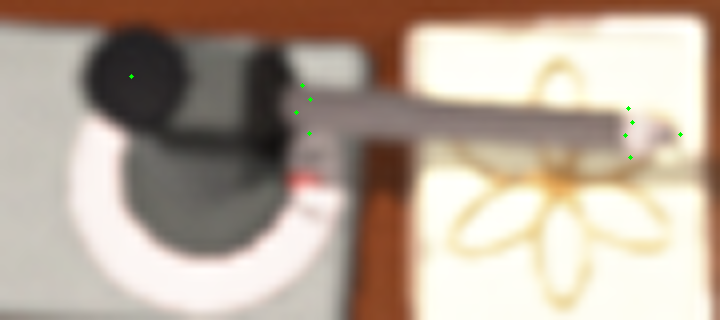

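```bash
python3 - <<'E'
from h import *
s,t=[pickle.load(open(f"{n}1.pkl","rb")) for n in("side","top")]
v=np.load("arm.npy")
for u in((175,628),(245,615),(280,605),(312,595),(345,545)):
    q=np.array(u)/12-.5+[262,140]; X=back(s,[q],.022)[0]; d=X[:2]-v[:2]; print(u,np.rad2deg(np.arctan2(d[1],d[0]))%360,np.hypot(*d))
# tray corners top view from t crop c1 (6x,off 150,180)
q=np.array([(455,75),(680,72),(687,318),(465,325)])/6-.5+[150,180]
X=back(t,q,.012); print(X,X.mean(0))
q=np.array([(88,385),(298,365),(320,515),(108,537)])/6-.5+[250,140]
X=back(s,q,.012); print(X,X.mean(0))
# plate corners side (12x)
q=np.array([(22,250),(372,250),(393,690),(30,700)])/12-.5+[262,140]
X=back(s,q,.02); print("plate",X)
i=cv2.resize(t["pixels"][195:222,205:265,::-1],None,fx=13,fy=13,interpolation=cv2.INTER_CUBIC)
g=np.clip((i.astype(float)-40)*1.2,0,255); cv2.imwrite("pics/rz.png",g)
E
```

```text
(175, 628) 245.48485218270372 0.03691267986771101
(245, 615) 278.3083281637296 0.03222881533738173
(280, 605) 296.5966752074035 0.03325560959583212
(312, 595) 311.5536247804064 0.03666978696497029
(345, 545) 344.585997320637 0.038043884838785194
[[0.62396977 0.11030735 0.012     ]
 [0.61924863 0.00571342 0.012     ]
 [0.50335289 0.0085146  0.012     ]
 [0.50607477 0.11013155 0.012     ]] [0.56316151 0.05866673 0.012     ]
[[ 0.5079676   0.10931132  0.012     ]
 [ 0.62437083  0.10512382  0.012     ]
 [ 0.61659968 -0.00077791  0.012     ]
 [ 0.50375209  0.00265865  0.012     ]] [0.56317255 0.05407897 0.012     ]
plate [[0.5322679  0.30369423 0.02      ]
 [0.63392278 0.28709649 0.02      ]
 [0.60950472 0.11529749 0.02      ]
 [0.51020884 0.12776984 0.02      ]][ WARN:0@0.106] global loadsave.cpp:1063 imwrite_ Unsupported depth image for selected encoder is fallbacked to CV_8U.
```

View pics/rz.png

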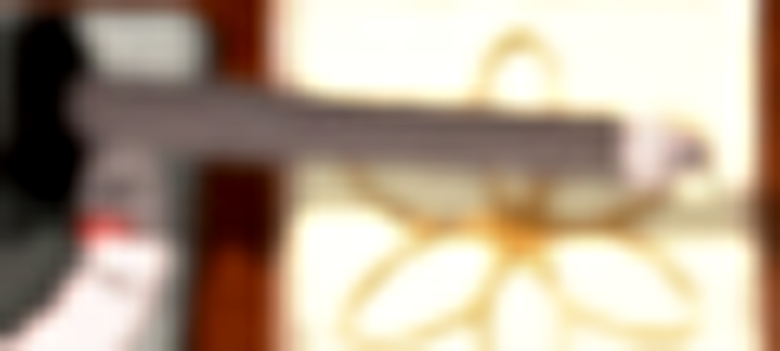

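```bash
cat > plan.py <<'E'
from h import *
from station import r
def yaw(R): return np.rad2deg(np.arctan2(R[1,1],R[0,1]))%360
def plan(target,yw,step=.04,tw=8.5,extra=0,nmax=12):
    s=r.sense(); p=np.array(s["tcp_pos"]); R=np.array(s["ee_rot"])
    dy=(yw-yaw(R)+180)%360-180; d=np.array(target)-p
    n=max(int(np.ceil(max(np.linalg.norm(d)/step,abs(dy)/tw))),1)
    print("t",round(s["time_s"],2),"pos",p.round(4),"yaw",yaw(R).round(2),"F",np.round(s["wrist_force"],1),"w",round(s["gripper_width"],3),"j6",np.round(s["joints"],0).tolist()); print("d",d.round(4),"dyaw",round(dy,2),"n",n, "R",R.round(3).tolist())
    rows=[]
    for k in range(n):
        a=np.deg2rad(dy*k/n); c,si=np.cos(a),np.sin(a)
        Rk=np.array([[c,-si,0],[si,c,0],[0,0,1]])@R
        rows.append(np.round(Rk.T@d/n,4).tolist())
    print(rows[:nmax]); print("twist each",round(-dy/n,3))
E
python3 - <<'E'
from plan import *
plan([.47,.22,.25],170,step=.05)
h=np.load("head.npy"); print(W((h[0],h[1],.032,h[2]),[.026,-.0035,.015]),np.rad2deg(h[2]))
E
```

```text
t 1.0 pos [0.1738 0.6003 0.2366] yaw 253.85 F [ 0.3  0.5 -0.1] w 1.001 j6 [89.0, 22.0, 0.0, -0.0, -68.0, -15.0]
d [ 0.2962 -0.3803  0.0134] dyaw -83.85 n 10 R [[-0.0, -0.278, -0.961], [0.0, -0.961, 0.278], [-1.0, 0.0, 0.0]]
[[-0.0013, 0.0283, -0.039], [-0.0013, 0.0223, -0.0427], [-0.0013, 0.0158, -0.0455], [-0.0013, 0.009, -0.0474], [-0.0013, 0.002, -0.0482], [-0.0013, -0.005, -0.0479], [-0.0013, -0.012, -0.0467], [-0.0013, -0.0186, -0.0445], [-0.0013, -0.0249, -0.0413], [-0.0013, -0.0307, -0.0372]]
twist each 8.385
[[ 0.46990922 -0.29435585  0.047     ]] 197.0310068814178
```

Call:
apply_moves:
  xyz:
    - [-0.001,0.028,-0.039]
    - [-0.001,0.022,-0.043]
    - [-0.001,0.016,-0.0455]
    - [-0.001,0.009,-0.047]
    - [-0.001,0.002,-0.048]
    - [-0.001,-0.005,-0.048]
    - [-0.001,-0.012,-0.047]
    - [-0.001,-0.019,-0.0445]
    - [-0.001,-0.025,-0.041]
    - [-0.001,-0.031,-0.037]
  twist: [8.4,8.4,8.4,8.4,8.4,8.4,8.4,8.4,8.4,8.4]
  claw: [1,1,1,1,1,1,1,1,1,1]

```text
time_s: 2.0
tcp_pos: [0.4699, 0.2072, 0.2474]
ee_rot: [[0.005, -0.978, 0.207], [0.004, 0.207, 0.978], [-1.0, -0.004, 0.005]]
wrist_force: [0.2, 1.5, 0.6]
gripper_width: 1.003
```

```bash
python3 - <<'E'
from plan import *
plan([.4699,-.2944,.18],107,step=.048)
E
```

```text
t 2.0 pos [0.4699 0.2072 0.2474] yaw 168.03 F [0.2 1.5 0.6] w 1.003 j6 [42.0, 11.0, -14.0, -0.0, -65.0, -54.0]
d [ 0.     -0.5016 -0.0674] dyaw -61.03 n 11 R [[0.005, -0.978, 0.207], [0.004, 0.207, 0.978], [-1.0, -0.004, 0.005]]
[[0.0059, -0.0094, -0.0446], [0.006, -0.0137, -0.0435], [0.006, -0.0178, -0.042], [0.006, -0.0218, -0.0401], [0.006, -0.0256, -0.0378], [0.006, -0.0291, -0.0351], [0.0061, -0.0324, -0.0321], [0.0061, -0.0353, -0.0288], [0.0061, -0.0379, -0.0253], [0.0062, -0.0402, -0.0215], [0.0062, -0.0421, -0.0175]]
twist each 5.549
```

Call:
apply_moves:
  xyz:
    - [0,-0.0094,-0.0446]
    - [0,-0.0137,-0.0435]
    - [0,-0.0178,-0.042]
    - [0,-0.0218,-0.04]
    - [0,-0.0256,-0.0378]
    - [0,-0.0291,-0.0351]
    - [0,-0.0324,-0.0321]
    - [0,-0.0353,-0.0288]
    - [0.01,-0.0379,-0.0253]
    - [0.02,-0.04,-0.0215]
    - [0.02,-0.042,-0.0175]
  twist: [5.55,5.55,5.55,5.55,5.55,5.55,5.55,5.55,5.55,5.55,5.55]
  claw: [1,1,1,1,1,1,1,1,1,1,1]

```text
time_s: 3.1
tcp_pos: [0.4622, -0.3125, 0.2013]
ee_rot: [[0.023, -0.248, 0.968], [0.001, 0.969, 0.248], [-1.0, -0.004, 0.023]]
wrist_force: [1.0, 1.0, -0.7]
gripper_width: 1.004
```

```bash
python3 - <<'E'
from plan import *
plan([.4699,-.2944,.11],107,step=.03)
E
```

```text
t 3.1 pos [ 0.4622 -0.3125  0.2013] yaw 104.37 F [ 1.   1.  -0.7] w 1.004 j6 [-18.0, 17.0, -13.0, -1.0, -59.0, -58.0]
d [ 0.0077  0.0181 -0.0913] dyaw 2.63 n 4 R [[0.023, -0.248, 0.968], [0.001, 0.969, 0.248], [-1.0, -0.004, 0.023]]
[[0.0229, 0.004, 0.0025], [0.0229, 0.004, 0.0025], [0.0229, 0.0039, 0.0026], [0.0229, 0.0039, 0.0026]]
twist each -0.656
```

Call:
apply_moves:
  xyz:
    - [0,0.003,0.002]
    - [0,0,0]
  twist: [-2.6,0]
  claw: [1,1]

```text
time_s: 3.3
tcp_pos: [0.4608, -0.3142, 0.1974]
ee_rot: [[0.017, -0.283, 0.959], [0.003, 0.959, 0.283], [-1.0, -0.002, 0.017]]
wrist_force: [1.3, 0.6, -0.1]
gripper_width: 1.001
```

```bash
python3 - <<'E'
from plan import *
plan([.4699,-.2944,.11],107,step=.03)
E
```

```text
t 3.3 pos [ 0.4608 -0.3142  0.1974] yaw 106.41 F [ 1.3  0.6 -0.1] w 1.001 j6 [-18.0, 17.0, -13.0, -1.0, -59.0, -55.0]
d [ 0.0091  0.0198 -0.0874] dyaw 0.59 n 4 R [[0.017, -0.283, 0.959], [0.003, 0.959, 0.283], [-1.0, -0.002, 0.017]]
[[0.0219, 0.0042, 0.0032], [0.0219, 0.0042, 0.0032], [0.0219, 0.0041, 0.0032], [0.0219, 0.0041, 0.0032]]
twist each -0.147
```

Call:
apply_moves:
  xyz:
    - [0.0215,0.006,0.0033]
    - [0.0215,0.006,0.0033]
    - [0.0215,0.004,0.0033]
    - [0.015,0.003,0.002]
    - [0,0,0]
  twist: [-0.15,-0.15,-0.15,-0.15,0]
  claw: [1,1,1,1,1]

```text
time_s: 3.8
tcp_pos: [0.4704, -0.2907, 0.1186]
ee_rot: [[0.023, -0.292, 0.956], [0.0, 0.956, 0.292], [-1.0, -0.006, 0.022]]
wrist_force: [-0.4, 0.6, 0.1]
gripper_width: 1.0
```

```bash
python3 - <<'E'
from plan import *
from station import imaging
plan([.4699,-.2944,.047],107,step=.015)
ps=[imaging.capture("side"),imaging.capture("top")]
h=np.load("head.npy"); g=W((h[0],h[1],.032,h[2]),[.026,-.0035,.02])
crop(ps[0],235,250,325,340,8,"g0",[]);crop(ps[1],325,190,415,270,8,"g1",[])
a=cv2.imread("pics/g0.png");b=cv2.imread("pics/g1.png");cv2.imwrite("pics/g.png",np.hstack([cv2.resize(a,(400,400)),cv2.resize(b,(400,400))]))
E
```

```text
t 3.8 pos [ 0.4704 -0.2907  0.1186] yaw 107.0 F [-0.4  0.6  0.1] w 1.0 j6 [-15.0, 21.0, -19.0, -0.0, -48.0, -58.0]
d [-0.0005 -0.0037 -0.0716] dyaw 0.0 n 5 R [[0.023, -0.292, 0.956], [0.0, 0.956, 0.292], [-1.0, -0.006, 0.022]]
[[0.0143, -0.0006, -0.0006], [0.0143, -0.0006, -0.0006], [0.0143, -0.0006, -0.0006], [0.0143, -0.0006, -0.0006], [0.0143, -0.0006, -0.0006]]
twist each -0.0
```

View pics/g.png

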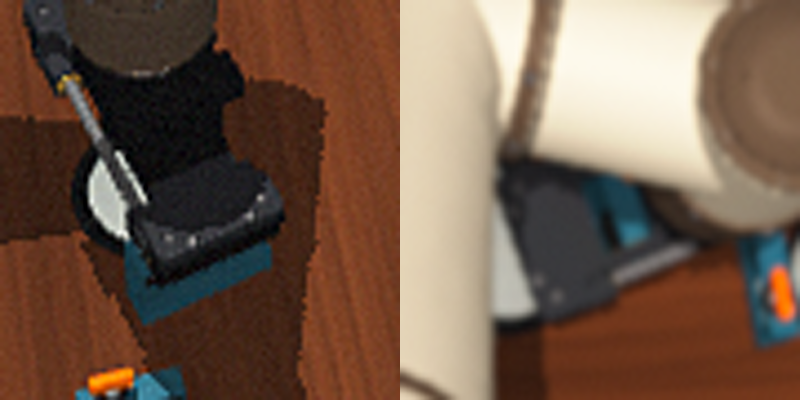

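```bash
python3 - <<'E'
from plan import *
from station import imaging
s=r.sense(); P=np.array(s["tcp_pos"]); R=np.array(s["ee_rot"])
ps=[imaging.capture("side"),imaging.capture("top")]
B=[R@np.array(q)+P for q in([0,0,0],[.014,.05,0],[.014,-.05,0],[-.056,.095,.0375],[-.056,-.095,.0375],[-.056,.095,-.0375],[-.056,-.095,-.0375])]
h=np.load("head.npy"); T=(h[0],h[1],.032,h[2]); C=W(T,[[.026,-.0035,.032],[-.015,0,.062],[.045,.009,.032],[.045,-.016,.032],[-.045,.009,.032]])
for i,(p,b) in enumerate(zip(ps,((220,230,340,350),(310,170,430,290)))):
    crop(p,*b,4,f"k{i}",list(proj(p,B)))
    im=cv2.imread(f"pics/k{i}.png")
    for u in proj(p,C): cv2.circle(im,tuple(int(v) for v in (u-[b[0],b[1]]+.5)*4),3,(0,0,255),-1)
    cv2.imwrite(f"pics/k{i}.png",im)
cv2.imwrite("pics/k.png",cv2.resize(np.hstack([cv2.imread("pics/k0.png"),cv2.imread("pics/k1.png")]),(800,400)))
E
```

```text
(no output)
```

View pics/k.png

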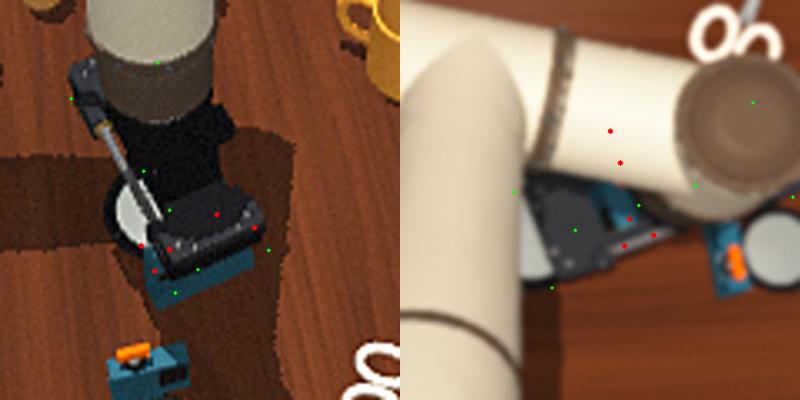

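Call:
apply_moves:
  xyz:
    - [0.014,-0.001,-0.0006]
    - [0.014,-0.001,-0.0006]
    - [0.014,-0.001,-0.0006]
    - [0.014,-0.0005,-0.0006]
    - [0.008,0,0]
    - [0,0,0]
  twist: [0,0,0,0,0,0]
  claw: [1,1,1,1,1,1]

```text
time_s: 4.6
tcp_pos: [0.4782, -0.2991, 0.0637]
ee_rot: [[0.045, -0.291, 0.956], [-0.008, 0.956, 0.292], [-0.999, -0.021, 0.04]]
wrist_force: [0.1, -0.3, -0.2]
gripper_width: 1.002
```

```bash
python3 - <<'E'
from plan import *
plan([.4699,-.2944,.047],107,step=.015)
E
```

```text
t 4.6 pos [ 0.4782 -0.2991  0.0637] yaw 106.95 F [ 0.1 -0.3 -0.2] w 1.002 j6 [-16.0, 26.0, -22.0, -0.0, -40.0, -57.0]
d [-0.0083  0.0047 -0.0167] dyaw 0.05 n 2 R [[0.045, -0.291, 0.956], [-0.008, 0.956, 0.292], [-0.999, -0.021, 0.04]]
[[0.0081, 0.0036, -0.0036], [0.0081, 0.0036, -0.0036]]
twist each -0.027
```

Call:
apply_moves:
  xyz:
    - [0,0,0]
    - [0,0,0]
    - [0,0,0]
  twist: [0,0,0]
  claw: [1,1,1]

```text
time_s: 4.9
tcp_pos: [0.4796, -0.2997, 0.0661]
ee_rot: [[0.049, -0.292, 0.955], [-0.009, 0.956, 0.292], [-0.999, -0.023, 0.044]]
wrist_force: [-0.6, 1.1, 0.2]
gripper_width: 0.998
```

Call:
apply_moves:
  xyz:
    - [-0.03,0,0]
    - [0,0,0]
  twist: [0,0]
  claw: [1,1]

```text
time_s: 5.1
tcp_pos: [0.4786, -0.2997, 0.0976]
ee_rot: [[0.049, -0.292, 0.955], [-0.01, 0.956, 0.293], [-0.999, -0.024, 0.044]]
wrist_force: [0.7, -0.2, 0.6]
gripper_width: 1.002
```

Call:
apply_moves:
  xyz:
    - [0.005,0,0]
    - [0.005,0,0]
    - [0.005,0,0]
    - [0.005,0,0]
    - [0.005,0,0]
    - [0.005,0,0]
    - [0,0,0]
  twist: [0,0,0,0,0,0,0]
  claw: [1,1,1,1,1,1,1]

```text
time_s: 5.8
tcp_pos: [0.4787, -0.2993, 0.063]
ee_rot: [[0.046, -0.291, 0.955], [-0.008, 0.956, 0.292], [-0.999, -0.021, 0.041]]
wrist_force: [0.2, -0.4, -0.4]
gripper_width: 1.0
```

Call:
apply_moves:
  xyz:
    - [-0.04,0,0]
    - [0,0,0]
    - [0,0,-0.04]
    - [0,0,0]
  twist: [0,0,0,0]
  claw: [1,1,1,1]

```text
time_s: 6.2
tcp_pos: [0.4384, -0.3108, 0.1015]
ee_rot: [[0.045, -0.293, 0.955], [-0.008, 0.956, 0.294], [-0.999, -0.021, 0.04]]
wrist_force: [-1.0, 0.5, -0.4]
gripper_width: 1.0
```

Call:
apply_moves:
  xyz:
    - [0,0,0.008]
    - [0,0,0.008]
    - [0,0,0.008]
    - [0,0,0.008]
    - [0,0,0.008]
    - [0,0,0]
  twist: [0,0,0,0,0,0]
  claw: [1,1,1,1,1,1]

```text
time_s: 6.8
tcp_pos: [0.483, -0.2979, 0.1035]
ee_rot: [[0.048, -0.295, 0.954], [-0.01, 0.955, 0.295], [-0.999, -0.023, 0.043]]
wrist_force: [-0.2, 0.5, 1.0]
gripper_width: 0.998
```

Call:
apply_moves:
  xyz:
    - [0,0,0.04]
    - [0,0,0]
  twist: [0,0]
  claw: [1,1]

```text
time_s: 7.0
tcp_pos: [0.5223, -0.2856, 0.105]
ee_rot: [[0.047, -0.295, 0.954], [-0.01, 0.955, 0.295], [-0.999, -0.023, 0.042]]
wrist_force: [0.4, -0.1, -0.9]
gripper_width: 0.998
```

```bash
python3 - <<'E'
from plan import *
from station import imaging
s=r.sense(); print(s["joints"],s["wrist_force"],s["moment"])
ps=[imaging.capture("side"),imaging.capture("top")]
P=np.array(s["tcp_pos"]); R=np.array(s["ee_rot"])
h=np.load("head.npy"); T=(h[0],h[1],.032,h[2]); C=W(T,[[.026,-.0035,.032],[-.015,0,.062],[.045,.009,.032],[.045,-.016,.032],[-.045,.009,.032],[.045,.009,-.032]])
for i,(p,b) in enumerate(zip(ps,((220,230,340,350),(310,170,430,290)))):
    crop(p,*b,6,f"k{i}",list(proj(p,C)))
cv2.imwrite("pics/kb.png",cv2.resize(np.hstack([cv2.imread("pics/k0.png"),cv2.imread("pics/k1.png")]),(800,400)))
E
```

```text
[-13.13205237  25.10959138 -15.54609032  -0.08991024 -46.60502863
 -59.64276541] [ 0.44689544 -0.07689181 -0.92525275] [0.06820255 0.01681346 0.0121059 ]
```

View pics/kb.png

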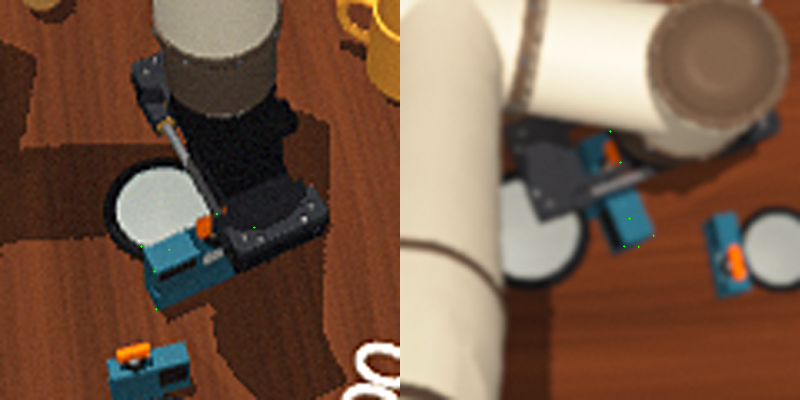

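```bash
python3 - <<'E'
from plan import *
plan([.4699,-.2944,.105],107,step=.03)
E
```

```text
t 7.1 pos [ 0.518  -0.2855  0.1039] yaw 106.98 F [-0.   0.8 -0.6] w 1.001 j6 [-13.0, 25.0, -16.0, -0.0, -47.0, -60.0]
d [-0.0481 -0.0089  0.0011] dyaw 0.02 n 2 R [[0.042, -0.292, 0.955], [-0.007, 0.956, 0.293], [-0.999, -0.019, 0.038]]
[[-0.0015, 0.0028, -0.0243], [-0.0015, 0.0028, -0.0243]]
twist each -0.009
```

Call:
apply_moves:
  xyz:
    - [0,0.003,-0.016]
    - [0,0.003,-0.016]
    - [0,0.0,-0.016]
    - [0,0,0]
  twist: [0,0,0,0]
  claw: [1,1,1,1]

```text
time_s: 7.5
tcp_pos: [0.4657, -0.2939, 0.1008]
ee_rot: [[0.038, -0.291, 0.956], [-0.006, 0.956, 0.292], [-0.999, -0.017, 0.035]]
wrist_force: [-0.4, -0.3, 0.0]
gripper_width: 0.998
```

Call:
apply_moves:
  xyz:
    - [0.01,0,0]
  twist: [0]
  claw: [1]

```text
time_s: 7.6
tcp_pos: [0.4668, -0.2948, 0.0921]
ee_rot: [[0.042, -0.291, 0.956], [-0.007, 0.957, 0.291], [-0.999, -0.019, 0.038]]
wrist_force: [0.5, -0.8, -0.1]
gripper_width: 1.0
```

Call:
apply_moves:
  xyz:
    - [0.01,0,0]
  twist: [0]
  claw: [1]

```text
time_s: 7.7
tcp_pos: [0.4673, -0.2951, 0.0815]
ee_rot: [[0.043, -0.29, 0.956], [-0.008, 0.957, 0.291], [-0.999, -0.02, 0.039]]
wrist_force: [0.6, -0.1, 0.1]
gripper_width: 1.001
```

Call:
apply_moves:
  xyz:
    - [0.01,0,0]
  twist: [0]
  claw: [1]

```text
time_s: 7.8
tcp_pos: [0.4681, -0.2952, 0.0706]
ee_rot: [[0.043, -0.29, 0.956], [-0.008, 0.957, 0.291], [-0.999, -0.02, 0.039]]
wrist_force: [0.1, 0.7, 0.1]
gripper_width: 1.002
```

```bash
python3 - <<'E'
from plan import *
plan([.4699,-.2944,.047],107,step=.03)
E
```

```text
t 7.8 pos [ 0.4681 -0.2952  0.0706] yaw 106.89 F [0.1 0.7 0.1] w 1.002 j6 [-16.0, 24.0, -23.0, -0.0, -40.0, -57.0]
d [ 0.0018  0.0008 -0.0236] dyaw 0.11 n 1 R [[0.043, -0.29, 0.956], [-0.008, 0.957, 0.291], [-0.999, -0.02, 0.039]]
[[0.0236, 0.0007, 0.0011]]
twist each -0.111
```

Call:
apply_moves:
  xyz:
    - [0.006,0,0]
  twist: [0]
  claw: [1]

```text
time_s: 7.9
tcp_pos: [0.4681, -0.295, 0.0629]
ee_rot: [[0.041, -0.291, 0.956], [-0.007, 0.957, 0.291], [-0.999, -0.019, 0.037]]
wrist_force: [-1.0, 0.4, 0.3]
gripper_width: 0.996
```

Call:
apply_moves:
  xyz:
    - [0.006,0,0]
  twist: [0]
  claw: [1]

```text
time_s: 8.0
tcp_pos: [0.4685, -0.295, 0.0558]
ee_rot: [[0.04, -0.291, 0.956], [-0.007, 0.957, 0.291], [-0.999, -0.018, 0.037]]
wrist_force: [0.3, -0.3, -0.5]
gripper_width: 1.003
```

```bash
python3 - <<'E'
from plan import *
plan([.4699,-.2944,.047],107,step=.03)
E
```

```text
t 8.0 pos [ 0.4685 -0.295   0.0558] yaw 106.91 F [ 0.3 -0.3 -0.5] w 1.003 j6 [-16.0, 26.0, -24.0, -0.0, -38.0, -57.0]
d [ 0.0014  0.0006 -0.0088] dyaw 0.09 n 1 R [[0.04, -0.291, 0.956], [-0.007, 0.957, 0.291], [-0.999, -0.018, 0.037]]
[[0.0088, 0.0003, 0.0012]]
twist each -0.086
```

Call:
apply_moves:
  xyz:
    - [-0.02,0,0]
    - [-0.02,0,0]
    - [-0.02,0,0]
    - [-0.02,0,0]
    - [0,0,0]
    - [0,0,0]
  twist: [0,0,0,0,0,0]
  claw: [1,1,1,1,1,1]

```text
time_s: 8.6
tcp_pos: [0.4651, -0.2934, 0.1323]
ee_rot: [[0.032, -0.292, 0.956], [-0.004, 0.956, 0.292], [-0.999, -0.013, 0.029]]
wrist_force: [-0.4, -0.1, -0.7]
gripper_width: 0.997
```

Call:
apply_moves:
  xyz:
    - [0,0,-0.02]
    - [0,0,-0.02]
    - [0,0,-0.02]
    - [0,0,0]
    - [0,0,0]
  twist: [0,0,0,0,0]
  claw: [1,1,1,1,1]

```text
time_s: 9.1
tcp_pos: [0.4031, -0.3107, 0.1254]
ee_rot: [[0.025, -0.292, 0.956], [-0.001, 0.956, 0.292], [-1.0, -0.008, 0.024]]
wrist_force: [0.6, 0.9, 1.0]
gripper_width: 1.0
```

Call:
apply_moves:
  xyz:
    - [0,0,0.02]
    - [0,0,0.02]
    - [0,0,0.02]
    - [0,0,0]
    - [0,0,0]
  twist: [0,0,0,0,0]
  claw: [1,1,1,1,1]

```text
time_s: 9.6
tcp_pos: [0.4685, -0.2911, 0.1258]
ee_rot: [[0.026, -0.295, 0.955], [-0.001, 0.956, 0.295], [-1.0, -0.009, 0.024]]
wrist_force: [-0.6, -0.1, 0.0]
gripper_width: 0.996
```

Call:
apply_moves:
  xyz:
    - [-0.02,0,0]
    - [-0.02,0,0]
    - [-0.02,0,0]
    - [-0.02,0,0]
    - [0,0,0]
    - [0,0,0]
  twist: [0,0,0,0,0,0]
  claw: [1,1,1,1,1,1]

```text
time_s: 10.2
tcp_pos: [0.4666, -0.2892, 0.2061]
ee_rot: [[0.021, -0.296, 0.955], [0.001, 0.955, 0.296], [-1.0, -0.005, 0.02]]
wrist_force: [-0.0, 1.2, -0.3]
gripper_width: 0.994
```

Call:
apply_moves:
  xyz:
    - [0.006,0,0]
    - [0.006,0,0]
    - [0.006,0,0]
    - [0.006,0,0]
    - [0.006,0,0]
    - [0.006,0,0]
    - [0.006,0,0]
    - [0.006,0,0]
    - [0.006,0,0]
    - [0.006,0,0]
    - [0.006,0,0]
    - [0,0,0]
  twist: [0,0,0,0,0,0,0,0,0,0,0,0]
  claw: [1,1,1,1,1,1,1,1,1,1,1,1]

```text
time_s: 11.4
tcp_pos: [0.4652, -0.2879, 0.129]
ee_rot: [[0.012, -0.295, 0.955], [0.004, 0.955, 0.295], [-1.0, 0.001, 0.013]]
wrist_force: [-0.1, -0.3, -1.0]
gripper_width: 0.999
```

Call:
apply_moves:
  xyz:
    - [0.006,-0.0007,0.0002]
    - [0.006,-0.0007,0.0002]
    - [0.006,-0.0007,0.0002]
    - [0.006,-0.0007,0.0002]
    - [0.006,-0.0007,0.0002]
    - [0.006,-0.0007,0.0002]
    - [0.006,-0.0007,0.0002]
    - [0.006,-0.0007,0.0002]
    - [0.006,-0.0007,0.0002]
    - [0.006,-0.0007,0.0002]
    - [0.006,-0.0007,0.0002]
    - [0,0,0]
  twist: [0,0,0,0,0,0,0,0,0,0,0,0]
  claw: [1,1,1,1,1,1,1,1,1,1,1,1]

```text
time_s: 12.6
tcp_pos: [0.4713, -0.2952, 0.0572]
ee_rot: [[0.012, -0.296, 0.955], [0.004, 0.955, 0.295], [-1.0, 0.0, 0.013]]
wrist_force: [0.6, -0.1, 0.2]
gripper_width: 0.996
```

```bash
python3 - <<'E'
from plan import *
plan([.4699,-.2944,.047],107,step=.03)
E
```

```text
t 12.6 pos [ 0.4713 -0.2952  0.0572] yaw 107.19 F [ 0.6 -0.1  0.2] w 0.996 j6 [-16.0, 26.0, -22.0, -1.0, -41.0, -57.0]
d [-0.0014  0.0008 -0.0102] dyaw -0.19 n 1 R [[0.012, -0.296, 0.955], [0.004, 0.955, 0.295], [-1.0, 0.0, 0.013]]
[[0.0102, 0.0012, -0.0013]]
twist each 0.189
```

Call:
apply_moves:
  xyz:
    - [0.005,0.001,-0.001]
    - [0.005,0,0]
    - [0,0,0]
  twist: [0,0,0]
  claw: [1,1,1]

```text
time_s: 12.9
tcp_pos: [0.4703, -0.2945, 0.0465]
ee_rot: [[0.013, -0.296, 0.955], [0.004, 0.955, 0.296], [-1.0, -0.0, 0.013]]
wrist_force: [0.3, 0.0, -0.3]
gripper_width: 0.998
```

Call:
apply_moves:
  xyz:
    - [0,0,0]
    - [0,0,0]
    - [0,0,0]
    - [0,0,0]
    - [0,0,0]
    - [0,0,0]
    - [0,0,0]
    - [0,0,0]
  twist: [0,0,0,0,0,0,0,0]
  claw: [0,0,0,0,0,0,0,0]

```text
time_s: 13.7
tcp_pos: [0.4709, -0.2947, 0.0474]
ee_rot: [[0.015, -0.296, 0.955], [0.003, 0.955, 0.296], [-1.0, -0.001, 0.015]]
wrist_force: [0.8, 0.5, 0.2]
gripper_width: 0.355
```

```bash
python3 - <<'E'
from plan import *
plan([.4699,-.2944,.2],107,step=.03)
E
```

```text
t 13.7 pos [ 0.4709 -0.2947  0.0474] yaw 107.22 F [0.8 0.5 0.2] w 0.355 j6 [-16.0, 27.0, -23.0, -1.0, -39.0, -57.0]
d [-0.001   0.0003  0.1526] dyaw -0.22 n 6 R [[0.015, -0.296, 0.955], [0.003, 0.955, 0.296], [-1.0, -0.001, 0.015]]
[[-0.0254, 0.0001, 0.0002], [-0.0254, 0.0001, 0.0002], [-0.0254, 0.0001, 0.0002], [-0.0254, 0.0001, 0.0002], [-0.0254, 0.0001, 0.0002], [-0.0254, 0.0001, 0.0002]]
twist each 0.036
```

Call:
apply_moves:
  xyz:
    - [0,0,0]
    - [0,0,0]
    - [0,0,0]
    - [0,0,0]
  twist: [0,0,0,0]
  claw: [0,0,0,0]

```text
time_s: 14.1
tcp_pos: [0.4709, -0.2948, 0.0474]
ee_rot: [[0.015, -0.296, 0.955], [0.003, 0.955, 0.296], [-1.0, -0.001, 0.015]]
wrist_force: [-0.4, 0.1, -0.5]
gripper_width: 0.284
```

Call:
apply_moves:
  xyz:
    - [-0.006,0,0]
    - [-0.012,0,0]
    - [-0.012,0,0]
    - [-0.012,0,0]
    - [-0.012,0,0]
    - [-0.012,0,0]
    - [-0.012,0,0]
    - [-0.012,0,0]
    - [-0.012,0,0]
    - [-0.012,0,0]
    - [-0.012,0,0]
    - [-0.012,0,0]
  twist: [0,0,0,0,0,0,0,0,0,0,0,0]
  claw: [0,0,0,0,0,0,0,0,0,0,0,0]

```text
time_s: 15.3
tcp_pos: [0.4637, -0.293, 0.1957]
ee_rot: [[0.008, -0.294, 0.956], [0.008, 0.956, 0.294], [-1.0, 0.005, 0.01]]
wrist_force: [1.3, 0.0, -3.7]
gripper_width: 0.285
```

```bash
python3 - <<'E'
from plan import *
v=np.load("arm.npy"); a=np.deg2rad(262.5); T=(.5687,.1793,.155,a)
# head pose in tool, from initial fit : tcp vs head
h=np.load("head.npy")
t=W(T,[.25+.026,-.0035,.015])[0]; print("start tcp",t)
plan([t[0],t[1],.195],172.7,step=.02,tw=5.5,nmax=20)
ps=pickle.load(open("top1.pkl","rb"))
for n in("side","top"):
    p=pickle.load(open(f"{n}1.pkl","rb")); m=pickle.load(open(f"{n}1m.pkl","rb"))
    for q in("mug","paper_tube","glue"):
        for e in m[q][:2]: print(n,q,back(p,[e["centre"]],.045)[0].round(3))
E
```

```text
start tcp [ 0.52920471 -0.09388194  0.17      ]
t 15.3 pos [ 0.4637 -0.293   0.1957] yaw 107.08 F [ 1.3  0.  -3.7] w 0.285 j6 [-16.0, 17.0, -14.0, -1.0, -59.0, -57.0]
d [ 0.0655  0.1991 -0.0007] dyaw 65.62 n 12 R [[0.008, -0.294, 0.956], [0.008, 0.956, 0.294], [-1.0, 0.005, 0.01]]
[[0.0002, 0.0143, 0.0101], [0.0002, 0.0132, 0.0114], [0.0002, 0.0121, 0.0126], [0.0002, 0.0108, 0.0137], [0.0002, 0.0095, 0.0147], [0.0003, 0.008, 0.0155], [0.0003, 0.0065, 0.0162], [0.0002, 0.0049, 0.0168], [0.0002, 0.0033, 0.0171], [0.0002, 0.0017, 0.0174], [0.0002, 0.0, 0.0175], [0.0002, -0.0017, 0.0174]]
twist each -5.468
side mug [ 0.711 -0.095  0.045]
side paper_tube [0.393 0.037 0.045]
side glue [0.738 0.034 0.045]
side glue [ 0.713 -0.101  0.045]
top mug [ 0.72  -0.105  0.045]
top mug [ 0.519 -0.289  0.045]
top paper_tube [0.583 0.168 0.045]
top paper_tube [0.41  0.038 0.045]
top glue [0.74  0.042 0.045]
```

Call:
apply_moves:
  xyz:
    - [0,0.0143,0.0101]
    - [0,0.0132,0.0114]
    - [0,0.0121,0.0126]
    - [0,0.0108,0.0137]
    - [0,0.0095,0.0147]
    - [0,0.008,0.0155]
    - [0,0.0065,0.0162]
    - [0,0.0049,0.0168]
    - [0,0.0033,0.0171]
    - [0,0.0017,0.0174]
    - [0,0,0.0175]
    - [0,-0.0017,0.0174]
  twist: [-5.47,-5.47,-5.47,-5.47,-5.47,-5.47,-5.47,-5.47,-5.47,-5.47,-5.47,-5.47]
  claw: [0,0,0,0,0,0,0,0,0,0,0,0]

```text
time_s: 16.5
tcp_pos: [0.5227, -0.0861, 0.2111]
ee_rot: [[0.019, -0.996, 0.086], [0.009, 0.086, 0.996], [-1.0, -0.018, 0.01]]
wrist_force: [0.2, -0.6, -3.2]
gripper_width: 0.287
```

Call:
apply_moves:
  xyz:
    - [0,0,0]
    - [0,0,0]
  twist: [0,0]
  claw: [0,0]

```text
time_s: 16.7
tcp_pos: [0.5225, -0.0844, 0.2125]
ee_rot: [[0.021, -0.996, 0.083], [0.009, 0.083, 0.996], [-1.0, -0.02, 0.011]]
wrist_force: [-0.4, -0.2, -4.3]
gripper_width: 0.284
```

```bash
python3 - <<'E'
from plan import *
a=np.deg2rad(262.5); T=(.5687,.1793,.155,a)
t=W(T,[.25+.026,-.0035,.0154])[0]
plan(t,172.7,step=.006,tw=5.5,nmax=20)
E
```

```text
t 16.7 pos [ 0.5225 -0.0844  0.2125] yaw 175.23 F [-0.4 -0.2 -4.3] w 0.284 j6 [8.0, 13.0, -16.0, -0.0, -60.0, -13.0]
d [ 0.0067 -0.0095 -0.0421] dyaw -2.53 n 8 R [[0.021, -0.996, 0.083], [0.009, 0.083, 0.996], [-1.0, -0.02, 0.011]]
[[0.0053, -0.0008, -0.0012], [0.0053, -0.0008, -0.0012], [0.0053, -0.0008, -0.0012], [0.0053, -0.0008, -0.0012], [0.0053, -0.0008, -0.0012], [0.0053, -0.0009, -0.0011], [0.0053, -0.0009, -0.0011], [0.0053, -0.0009, -0.0011]]
twist each 0.316
```

Call:
apply_moves:
  xyz:
    - [0.005,-0.0008,-0.0012]
    - [0.005,-0.0008,-0.0012]
    - [0.005,-0.0008,-0.0012]
    - [0.005,-0.0008,-0.0012]
    - [0.005,-0.0008,-0.0012]
    - [0.005,-0.0008,-0.0011]
    - [0.005,-0.0009,-0.0011]
    - [0.004,-0.0009,-0.0011]
    - [0,0,0]
    - [0,0,0]
  twist: [0.35,0.35,0.35,0.35,0.35,0.35,0.35,0.35,0,0]
  claw: [0,0,0,0,0,0,0,0,0,0]

```text
time_s: 17.7
tcp_pos: [0.5278, -0.0975, 0.1694]
ee_rot: [[0.018, -0.99, 0.143], [0.009, 0.143, 0.99], [-1.0, -0.017, 0.012]]
wrist_force: [-0.7, -0.6, -3.7]
gripper_width: 0.29
```

```bash
python3 - <<'E'
from plan import *
from station import imaging
a=np.deg2rad(262.5); T=(.5687,.1793,.155,a)
t=W(T,[.25+.026,-.0035,.0154])[0]
plan(t,172.5,step=.006,tw=5.5,nmax=20)
s=r.sense()
ps=[imaging.capture("side"),imaging.capture("top")]
for n,p in zip(("side","top"),ps): pickle.dump(p,open(f"{n}2.pkl","wb"))
crop(ps[0],240,130,320,230,6,"a0");crop(ps[1],180,170,320,240,5.7,"a1")
E
```

```text
t 17.7 pos [ 0.5278 -0.0975  0.1694] yaw 171.8 F [-0.7 -0.6 -3.7] w 0.29 j6 [7.0, 17.0, -18.0, -0.0, -54.0, -15.0]
d [0.0014 0.0036 0.001 ] dyaw 0.7 n 1 R [[0.018, -0.99, 0.143], [0.009, 0.143, 0.99], [-1.0, -0.017, 0.012]]
[[-0.0009, -0.0009, 0.0038]]
twist each -0.705
```

View pics/a0.png

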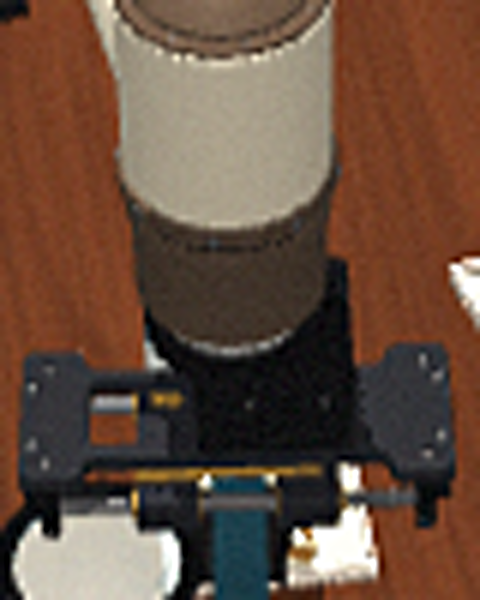

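View pics/a1.png

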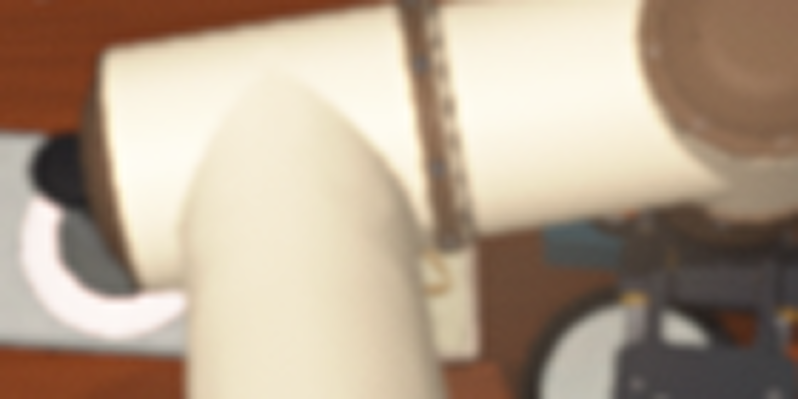

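Call:
apply_moves:
  xyz:
    - [-0.001,-0.001,0.004]
    - [0,0,0.006]
    - [0,0,0.006]
    - [0,0,0.006]
    - [0,0,0.004]
    - [0,0,0]
  twist: [-0.7,0,0,0,0,0]
  claw: [0,0,0,0,0,0]

```text
time_s: 18.4
tcp_pos: [0.5332, -0.0688, 0.1722]
ee_rot: [[0.021, -0.992, 0.128], [0.01, 0.128, 0.992], [-1.0, -0.019, 0.012]]
wrist_force: [0.9, 0.1, -3.4]
gripper_width: 0.285
```

```bash
cat > st.py <<'E'
from plan import *
def st(sm=None,A=262.5,piv=(.5687,.1793)):
    s=r.sense(); R=np.array(s["ee_rot"]); a=np.deg2rad(A); u=np.array([np.cos(a),np.sin(a)]); n=np.array([-u[1],u[0]])
    d=np.array(s["tcp_pos"])[:2]-piv; 
    print("t",round(s["time_s"],2),"mid s=%.4f y=%.4f z=%.4f"%(d@u-.026,d@n+.0035,s["tcp_pos"][2]-.0154),"yaw %.2f"%yaw(R),"F u,n,z",np.round([np.dot(s["wrist_force"][:2],u),np.dot(s["wrist_force"][:2],n),s["wrist_force"][2]],1),"M",np.round(s["moment"],2),"x",R[:,0].round(3),"w",round(s["gripper_width"],3))
E
python3 -c "
from st import *
st()"
```

```text
t 18.4 mid s=0.2246 y=0.0007 z=0.1568 yaw 172.62 F u,n,z [-0.2  0.9 -3.4] M [-0.09 -0.05 -0.02] x [ 0.021  0.01  -1.   ] w 0.285
```

Call:
apply_moves:
  xyz:
    - [0.0015,0.001,0.004]
    - [0,0,0.004]
    - [0,0,0.004]
    - [0,0,0]
  twist: [0.1,0,0,0]
  claw: [0,0,0,0]

```text
time_s: 18.8
tcp_pos: [0.5337, -0.0556, 0.1705]
ee_rot: [[0.02, -0.991, 0.13], [0.01, 0.13, 0.991], [-1.0, -0.019, 0.012]]
wrist_force: [0.6, 0.4, -3.9]
gripper_width: 0.282
```

```bash
python3 -c "
from st import *
st()"
```

```text
t 18.8 mid s=0.2115 y=-0.0006 z=0.1551 yaw 172.52 F u,n,z [-0.4  0.5 -3.9] M [-0.05 -0.09 -0.01] x [ 0.02  0.01 -1.  ] w 0.282
```

Call:
apply_moves:
  xyz:
    - [0,0,0.004]
    - [0,0,0.004]
    - [0,0,0]
  twist: [0,0,0]
  claw: [0,0,0]

```text
time_s: 19.1
tcp_pos: [0.5348, -0.0471, 0.1707]
ee_rot: [[0.02, -0.991, 0.13], [0.01, 0.13, 0.991], [-1.0, -0.019, 0.012]]
wrist_force: [0.3, 0.5, -3.6]
gripper_width: 0.285
```

```bash
python3 -c "
from st import *
st()"
```

```text
t 19.1 mid s=0.2029 y=-0.0005 z=0.1553 yaw 172.51 F u,n,z [-0.5  0.3 -3.6] M [-0.06 -0.06 -0.02] x [ 0.02  0.01 -1.  ] w 0.285
```

Call:
apply_moves:
  xyz:
    - [0,0,0.004]
    - [0,0,0.004]
    - [0,0,0]
  twist: [0,0,0]
  claw: [0,0,0]

```text
time_s: 19.4
tcp_pos: [0.536, -0.0385, 0.1708]
ee_rot: [[0.02, -0.991, 0.13], [0.01, 0.131, 0.991], [-1.0, -0.019, 0.012]]
wrist_force: [-0.3, -0.5, -3.9]
gripper_width: 0.288
```

```bash
python3 -c "
from st import *
st()"
```

```text
t 19.4 mid s=0.1943 y=-0.0005 z=0.1554 yaw 172.50 F u,n,z [ 0.5 -0.2 -3.9] M [-0.04 -0.07 -0.02] x [ 0.02  0.01 -1.  ] w 0.288
```

Call:
apply_moves:
  xyz:
    - [0,0,0.005]
    - [0,0,0.005]
    - [0,0,0.005]
    - [0,0,0]
  twist: [0,0,0,0]
  claw: [0,0,0,0]

```text
time_s: 19.8
tcp_pos: [0.5382, -0.0223, 0.171]
ee_rot: [[0.021, -0.991, 0.13], [0.01, 0.13, 0.991], [-1.0, -0.019, 0.012]]
wrist_force: [0.6, -0.0, -3.6]
gripper_width: 0.28
```

```bash
python3 - <<'E'
from st import *
from station import imaging
st()
ps=[imaging.capture("side"),imaging.capture("top")]
crop(ps[0],240,130,320,230,6,"b0");crop(ps[1],180,170,320,270,5.7,"b1")
E
```

```text
t 19.8 mid s=0.1778 y=-0.0005 z=0.1556 yaw 172.50 F u,n,z [-0.   0.6 -3.6] M [-0.06 -0.03  0.01] x [ 0.021  0.01  -1.   ] w 0.28
```

View pics/b0.png

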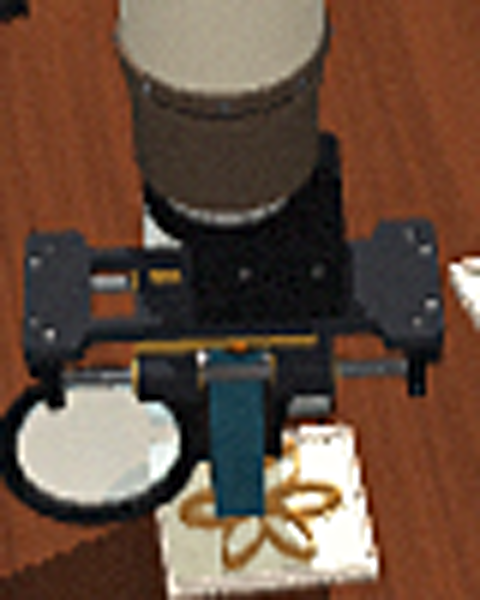

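View pics/b1.png

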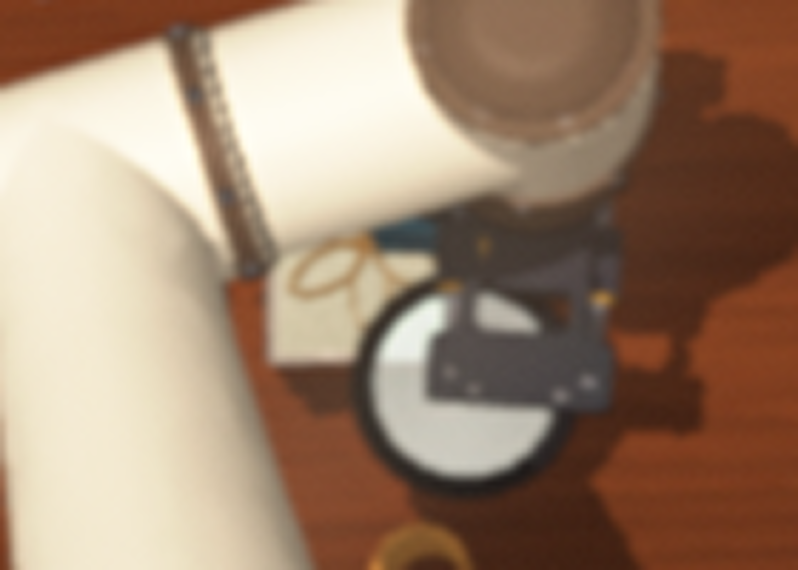

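Call:
apply_moves:
  xyz:
    - [0,0,0.005]
    - [0,0,0.005]
    - [0,0,0.005]
    - [0,0,0.005]
    - [0,0,0.005]
  twist: [0,0,0,0,0]
  claw: [0,0,0,0,0]

```text
time_s: 20.4
tcp_pos: [0.5413, 0.0033, 0.1712]
ee_rot: [[0.02, -0.991, 0.132], [0.009, 0.132, 0.991], [-1.0, -0.018, 0.012]]
wrist_force: [0.4, -1.4, -5.1]
gripper_width: 0.285
```

```bash
python3 -c "
from st import *
st()"
```

```text
t 20.4 mid s=0.1521 y=-0.0007 z=0.1558 yaw 172.41 F u,n,z [ 1.3  0.6 -5.1] M [-0.23 -0.15 -0.03] x [ 0.02   0.009 -1.   ] w 0.285
```

Call:
apply_moves:
  xyz:
    - [0,0,0.005]
    - [0,0,0.005]
    - [0,0,0.005]
    - [0,0,0.005]
    - [0,0,0]
  twist: [0,0,0,0,0]
  claw: [0,0,0,0,0]

```text
time_s: 20.9
tcp_pos: [0.5443, 0.0255, 0.171]
ee_rot: [[0.02, -0.991, 0.131], [0.009, 0.131, 0.991], [-1.0, -0.018, 0.011]]
wrist_force: [0.5, 0.8, -3.8]
gripper_width: 0.282
```

```bash
python3 -c "
from st import *
st()"
```

```text
t 20.9 mid s=0.1296 y=-0.0006 z=0.1556 yaw 172.47 F u,n,z [-0.8  0.4 -3.8] M [ 0.03 -0.2  -0.02] x [ 0.02   0.009 -1.   ] w 0.282
```

Sliding easily, with some light contact signs.

Call:
apply_moves:
  xyz:
    - [0,0,0.005]
    - [0,0,0.005]
    - [0,0,0.005]
    - [0,0,0.005]
    - [0,0,0.005]
    - [0,0,0.004]
  twist: [0,0,0,0,0,0]
  claw: [0,0,0,0,0,0]

```text
time_s: 21.5
tcp_pos: [0.5481, 0.0557, 0.1708]
ee_rot: [[0.018, -0.991, 0.132], [0.008, 0.132, 0.991], [-1.0, -0.017, 0.01]]
wrist_force: [0.4, -2.5, -5.5]
gripper_width: 0.283
```

```bash
python3 -c "
from st import *
st()"
```

```text
t 21.5 mid s=0.0992 y=-0.0008 z=0.1554 yaw 172.42 F u,n,z [ 2.4  0.7 -5.5] M [-0.42 -0.29 -0.06] x [ 0.018  0.008 -1.   ] w 0.283
```

Call:
apply_moves:
  xyz:
    - [0,0,0.004]
    - [0,0,0.004]
    - [0,0,0.004]
    - [0,0,0.003]
  twist: [0,0,0,0]
  claw: [0,0,0,0]

```text
time_s: 21.9
tcp_pos: [0.5485, 0.0639, 0.1709]
ee_rot: [[0.011, -0.991, 0.133], [-0.007, 0.133, 0.991], [-1.0, -0.012, -0.006]]
wrist_force: [4.0, -11.8, -5.3]
gripper_width: 0.286
```

```bash
python3 -c "
from st import *
st()"
```

```text
t 21.9 mid s=0.0911 y=-0.0014 z=0.1555 yaw 172.36 F u,n,z [11.2  5.5 -5.3] M [-3.16 -1.24 -0.26] x [ 0.011 -0.007 -1.   ] w 0.286
```

Call:
apply_moves:
  xyz:
    - [0,0,0.001]
    - [0,0,0]
    - [0,0,0]
  twist: [0,0,0]
  claw: [0,0,0]

```text
time_s: 22.2
tcp_pos: [0.5489, 0.0635, 0.1709]
ee_rot: [[0.012, -0.991, 0.135], [-0.008, 0.135, 0.991], [-1.0, -0.012, -0.006]]
wrist_force: [0.2, -2.3, -6.0]
gripper_width: 0.286
```

```bash
python3 -c "
from st import *
st()"
```

```text
t 22.2 mid s=0.0913 y=-0.0010 z=0.1555 yaw 172.24 F u,n,z [ 2.2  0.5 -6. ] M [-0.39 -0.32  0.12] x [ 0.012 -0.008 -1.   ] w 0.286
```

Call:
apply_moves:
  xyz:
    - [0,0,0]
    - [0,0,0]
    - [0,0,0]
    - [0,0,0]
    - [0,0,0]
  twist: [0,0,0,0,0]
  claw: [0.7,0.7,0.7,0.7,0.7]

```text
time_s: 22.7
tcp_pos: [0.5515, 0.0661, 0.175]
ee_rot: [[0.02, -0.991, 0.132], [-0.005, 0.132, 0.991], [-1.0, -0.02, -0.002]]
wrist_force: [0.4, 0.5, 0.4]
gripper_width: 0.644
```

Call:
apply_moves:
  xyz:
    - [-0.008,0,0]
    - [-0.012,0,0]
    - [-0.012,0,0]
    - [-0.012,0,0]
    - [-0.012,0,0]
    - [-0.012,0,0]
    - [-0.012,0,0]
    - [0,0,0]
  twist: [0,0,0,0,0,0,0,0]
  claw: [0.7,0.7,0.7,0.7,0.7,0.7,0.7,0.7]

```text
time_s: 23.5
tcp_pos: [0.5512, 0.0667, 0.2661]
ee_rot: [[0.027, -0.991, 0.132], [-0.003, 0.132, 0.991], [-1.0, -0.028, 0.0]]
wrist_force: [0.1, -0.4, -0.3]
gripper_width: 0.699
```

```bash
python3 - <<'E'
from st import *
from station import imaging
st()
ps=[imaging.capture("side"),imaging.capture("top")]
for n,p in zip(("side","top"),ps): pickle.dump(p,open(f"{n}3.pkl","wb"))
T=(.5687,.1793,.155,np.deg2rad(262.5)); C=W(T,[[.135,.009,.032],[.135,-.016,.032],[.045,.009,.032],[.045,-.016,.032],[.075,0,.062],[.135,-.016,-.032]])
crop(ps[0],240,130,320,230,6,"d0",proj(ps[0],C));crop(ps[1],170,150,310,255,5.7,"d1",proj(ps[1],C))
E
```

```text
t 23.5 mid s=0.0879 y=0.0008 z=0.2507 yaw 172.43 F u,n,z [ 0.3  0.1 -0.3] M [ 0.11 -0.05 -0.02] x [ 0.027 -0.003 -1.   ] w 0.699
```

View pics/d0.png

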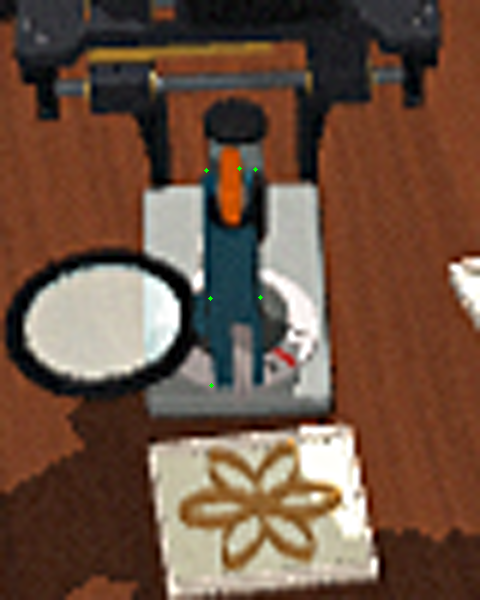

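View pics/d1.png

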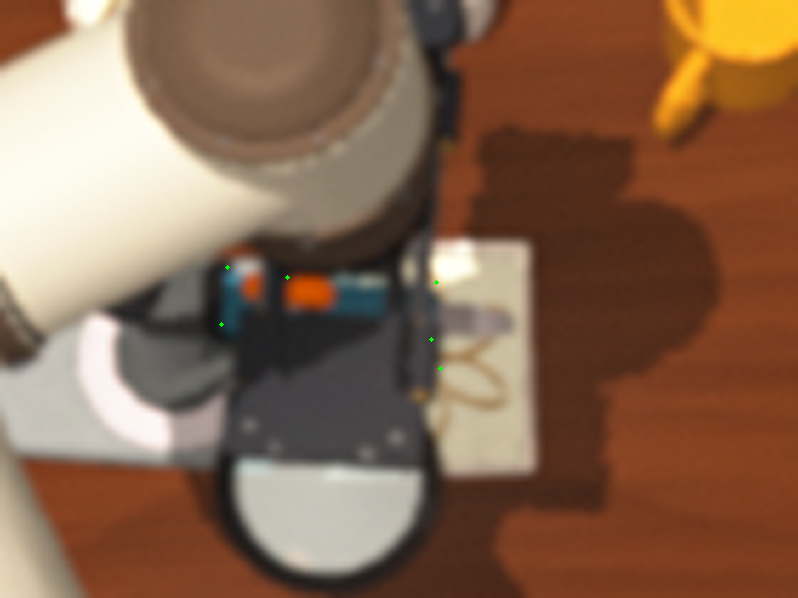

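```bash
python3 - <<'E'
from h import *
from scipy.optimize import minimize
p=pickle.load(open("side3.pkl","rb")); g=p["pixels"].astype(int)
m=(g[...,0]>170)&(g[...,1]>50)&(g[...,1]<140)&(g[...,2]<70); z=np.zeros_like(m); z[150:172,270:288]=m[150:172,270:288]
S=8; big=cv2.resize(z.astype(np.float32),None,fx=S,fy=S)>.5
print(z.sum(),[a.mean() for a in np.nonzero(z)])
def ren(v):
    T=(.5687,.1793,.155,np.deg2rad(262.5)); o=np.zeros((420*S,560*S),np.uint8)
    P=np.array([[x*.019,y*.0055,zz] for x in(-1,1) for y in(-1,1) for zz in(.042,.062)]); c,s=np.cos(-v[0]),np.sin(-v[0])
    P=np.c_[v[1]-.015+c*P[:,0]-s*P[:,1],v[2]+s*P[:,0]+c*P[:,1],P[:,2]]
    cv2.fillConvexPoly(o,cv2.convexHull(np.round((proj(p,W(T,P))+.5)*S).astype(np.int32)),1); return o>0
f=lambda v:1-(ren(v)&big).sum()/(ren(v)|big).sum()
for k0 in(0,.2):
    r=minimize(f,[k0,.092,0],method="Nelder-Mead",options=dict(initial_simplex=[[k0,.092,0],[k0+.15,.092,0],[k0,.098,0],[k0,.092,-.004]])); print(r.x.round(4),r.fun)
for k in np.arange(-.1,.5,.1): print(k,round(min(f([k,a,b]) for a in(.088,.091,.094) for b in(-.006,-.004,-.002,0,.002)),3))
E
```

```text
35 [np.float64(160.34285714285716), np.float64(278.0285714285714)]
[ 0.0252  0.0896 -0.0043] 0.33949329359165425
[ 0.0258  0.0906 -0.0042] 0.33949329359165425
-0.1 0.416
0.0 0.344
0.1 0.39
0.20000000000000004 0.461
0.30000000000000004 0.538
0.4 0.596
```

Call:
apply_moves:
  xyz:
    - [0,0,0.009]
    - [0,0,0.009]
    - [0,0,0.009]
    - [0,0,0.009]
    - [0,0,0]
  twist: [0.3,0.3,0.3,0.3,0]
  claw: [0.7,0.7,0.7,0.7,0.7]

```text
time_s: 24.1
tcp_pos: [0.5545, 0.1055, 0.2611]
ee_rot: [[0.019, -0.988, 0.155], [-0.005, 0.155, 0.988], [-1.0, -0.019, -0.002]]
wrist_force: [0.3, 0.5, 0.4]
gripper_width: 0.701
```

Call:
apply_moves:
  xyz:
    - [0.008,0,0]
    - [0.008,0,0]
    - [0.008,0,0]
    - [0.008,0,0]
    - [0,0,0]
  twist: [0,0,0,0,0]
  claw: [0.7,0.7,0.7,0.7,0.7]

```text
time_s: 24.6
tcp_pos: [0.5543, 0.1051, 0.2249]
ee_rot: [[0.016, -0.988, 0.155], [-0.007, 0.155, 0.988], [-1.0, -0.016, -0.004]]
wrist_force: [-0.4, -0.4, -0.4]
gripper_width: 0.7
```

```bash
python3 - <<'E'
from st import *
st()
T=(.5687,.1793,.155,np.deg2rad(262.5))
plan(W(T,[.0762,-.002,.052])[0],170.8,step=.006)
E
```

```text
t 24.6 mid s=0.0495 y=-0.0011 z=0.2095 yaw 171.10 F u,n,z [ 0.5 -0.4 -0.4] M [ 0.08  0.02 -0.03] x [ 0.016 -0.007 -1.   ] w 0.7
t 24.6 pos [0.5543 0.1051 0.2249] yaw 171.1 F [-0.4 -0.4 -0.4] w 0.7 j6 [28.0, 16.0, -10.0, 1.0, -63.0, -37.0]
d [ 0.0025 -0.0011 -0.0179] dyaw -0.3 n 4 R [[0.016, -0.988, 0.155], [-0.007, 0.155, 0.988], [-1.0, -0.016, -0.004]]
[[0.0045, -0.0006, -0.0002], [0.0045, -0.0006, -0.0002], [0.0045, -0.0006, -0.0002], [0.0045, -0.0006, -0.0002]]
twist each 0.075
```

Call:
apply_moves:
  xyz:
    - [0.0045,-0.0006,-0.0002]
    - [0.0045,-0.0006,-0.0002]
    - [0.0045,-0.0006,-0.0002]
    - [0.0045,-0.0006,-0.0002]
    - [0,0,0]
    - [0,0,0]
  twist: [0,0,0,0,0,0]
  claw: [0.7,0.7,0.7,0.7,0.4,0.3]

```text
time_s: 25.2
tcp_pos: [0.5574, 0.1033, 0.2056]
ee_rot: [[0.016, -0.988, 0.155], [-0.007, 0.155, 0.988], [-1.0, -0.017, -0.004]]
wrist_force: [0.2, -0.5, 0.0]
gripper_width: 0.599
```

```bash
python3 - <<'E'
from st import *
from station import imaging
st()
ps=[imaging.capture("side"),imaging.capture("top")]
crop(ps[0],250,130,310,200,8,"e0");crop(ps[1],180,180,260,240,8,"e1")
E
```

```text
t 25.2 mid s=0.0509 y=0.0023 z=0.1902 yaw 171.07 F u,n,z [0.4 0.3 0. ] M [0.15 0.01 0.  ] x [ 0.016 -0.007 -1.   ] w 0.599
```

View pics/e0.png

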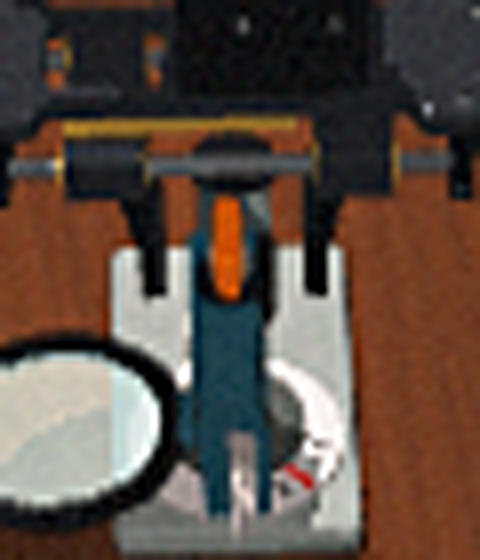

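View pics/e1.png

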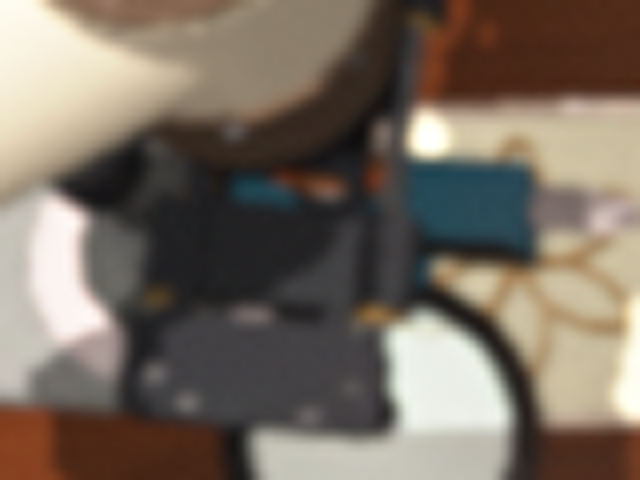

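Call:
apply_moves:
  xyz:
    - [0,0.002,0]
    - [0,0,0]
    - [0,0,0]
    - [0,0,0]
    - [0,0,0]
    - [0,0,0]
    - [0,0,0]
    - [0,0,0]
  twist: [0,0,0,0,0,0,0,0]
  claw: [0,0,0,0,0,0,0,0]

```text
time_s: 26.1
tcp_pos: [0.556, 0.1037, 0.2062]
ee_rot: [[0.019, -0.988, 0.155], [-0.006, 0.155, 0.988], [-1.0, -0.019, -0.003]]
wrist_force: [1.4, -0.4, -0.2]
gripper_width: 0.27
```

```bash
python3 -c "
from st import *
st()"
```

```text
t 26.1 mid s=0.0506 y=0.0008 z=0.1908 yaw 171.08 F u,n,z [ 0.2  1.4 -0.2] M [-0.01 -0.23 -0.02] x [ 0.019 -0.006 -1.   ] w 0.27
```

Call:
apply_moves:
  xyz:
    - [0,0,0]
    - [0,0,0]
    - [0,0,0]
    - [0,0,0]
  twist: [0,0,0,0]
  claw: [0,0,0,0]

```text
time_s: 26.5
tcp_pos: [0.556, 0.1037, 0.2062]
ee_rot: [[0.019, -0.988, 0.155], [-0.006, 0.155, 0.988], [-1.0, -0.019, -0.003]]
wrist_force: [0.4, -0.3, -1.0]
gripper_width: 0.266
```

```bash
python3 - <<'E'
from st import *
from station import imaging
st()
p=imaging.capture("side")
crop(p,250,130,310,200,8,"e2")
E
```

```text
t 26.5 mid s=0.0506 y=0.0008 z=0.1908 yaw 171.08 F u,n,z [ 0.2  0.4 -1. ] M [ 0.05 -0.24 -0.02] x [ 0.019 -0.006 -1.   ] w 0.266
```

View pics/e2.png

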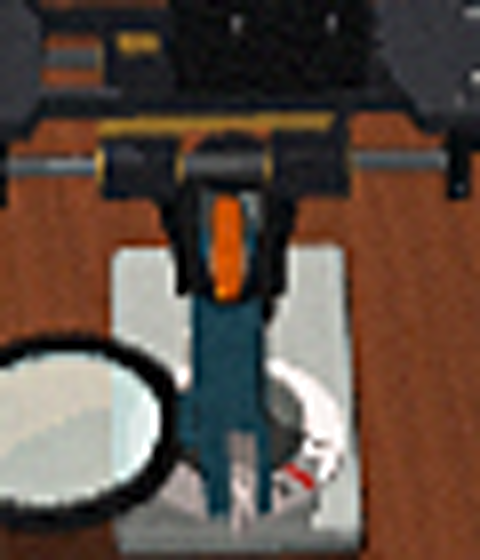

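Call:
apply_moves:
  xyz:
    - [0,0,0]
    - [0,0,0]
    - [-0.004,0,0]
    - [-0.0035,0,0]
    - [0,0,0]
  twist: [0,0,0,0,0]
  claw: [0.45,0.45,0.45,0.45,0.45]

```text
time_s: 27.05
tcp_pos: [0.5555, 0.1039, 0.2146]
ee_rot: [[0.018, -0.988, 0.155], [-0.006, 0.155, 0.988], [-1.0, -0.019, -0.003]]
wrist_force: [-0.2, 0.9, -0.1]
gripper_width: 0.445
```

Call:
apply_moves:
  xyz:
    - [0,0,0]
    - [0,0,0]
    - [0,0,0]
    - [0,0,0]
    - [0,0,0]
    - [0,0,0]
    - [0,0,0]
  twist: [0,0,0,0,0,0,0]
  claw: [0,0,0,0,0,0,0]

```text
time_s: 27.75
tcp_pos: [0.5555, 0.1039, 0.2149]
ee_rot: [[0.019, -0.988, 0.155], [-0.006, 0.155, 0.988], [-1.0, -0.019, -0.003]]
wrist_force: [-0.0, -0.4, 0.8]
gripper_width: 0.14
```

```bash
python3 -c "
from st import *
st()"
```

```text
t 27.75 mid s=0.0504 y=0.0003 z=0.1995 yaw 171.08 F u,n,z [0.4 0.  0.8] M [ 0.15 -0.02 -0.02] x [ 0.019 -0.006 -1.   ] w 0.14
```

Call:
apply_moves:
  xyz:
    - [0,0,0]
    - [0,0,0]
    - [0,0,0]
    - [0,0,0]
  twist: [0,0,5,5]
  claw: [0,0,0,0]

```text
time_s: 28.15
tcp_pos: [0.5556, 0.104, 0.215]
ee_rot: [[0.019, -0.944, 0.329], [-0.006, 0.328, 0.944], [-1.0, -0.02, 0.001]]
wrist_force: [-0.6, 0.6, 0.6]
gripper_width: 0.141
```

```bash
python3 -c "
from st import *
st()"
```

```text
t 28.15 mid s=0.0504 y=0.0004 z=0.1996 yaw 160.82 F u,n,z [-0.5 -0.7  0.6] M [0.17 0.07 0.14] x [ 0.019 -0.006 -1.   ] w 0.141
```

Call:
apply_moves:
  xyz:
    - [0,0,0]
    - [0,0,0]
    - [0,0,0]
  twist: [6,6,6]
  claw: [0,0,0]

```text
time_s: 28.45
tcp_pos: [0.5556, 0.1039, 0.2155]
ee_rot: [[0.019, -0.79, 0.613], [-0.007, 0.613, 0.79], [-1.0, -0.019, 0.007]]
wrist_force: [-1.0, -0.1, 0.9]
gripper_width: 0.142
```

```bash
python3 -c "
from st import *
st()"
```

```text
t 28.45 mid s=0.0505 y=0.0004 z=0.2001 yaw 142.20 F u,n,z [ 0.3 -1.   0.9] M [-0.05  0.03  0.16] x [ 0.019 -0.007 -1.   ] w 0.142
```

Call:
apply_moves:
  xyz:
    - [0,0,0]
    - [0,0,0]
    - [0,0,0]
    - [-0.0005,0,0]
    - [-0.0005,0,0]
  twist: [6,6,6,6,6]
  claw: [0,0,0,0,0]

```text
time_s: 28.95
tcp_pos: [0.5553, 0.1037, 0.2162]
ee_rot: [[0.019, -0.361, 0.933], [-0.007, 0.933, 0.361], [-1.0, -0.013, 0.015]]
wrist_force: [1.3, 0.2, -1.3]
gripper_width: 0.143
```

```bash
python3 -c "
from st import *
st()"
```

```text
t 28.95 mid s=0.0507 y=0.0001 z=0.2008 yaw 111.14 F u,n,z [-0.4  1.3 -1.3] M [ 0.09 -0.42  0.27] x [ 0.019 -0.007 -1.   ] w 0.143
```

Call:
apply_moves:
  xyz:
    - [-0.0005,0,0]
    - [-0.0005,0,0]
    - [0,0,0]
  twist: [6,6,4]
  claw: [0,0,0]

```text
time_s: 29.25
tcp_pos: [0.5574, 0.1036, 0.2165]
ee_rot: [[0.023, -0.08, 0.997], [-0.007, 0.997, 0.08], [-1.0, -0.009, 0.022]]
wrist_force: [0.7, -1.0, 0.6]
gripper_width: 0.146
```

```bash
python3 -c "
from st import *
st()"
```

```text
t 29.25 mid s=0.0505 y=0.0022 z=0.2011 yaw 94.58 F u,n,z [0.9 0.9 0.6] M [-0.06 -0.37  0.17] x [ 0.023 -0.007 -1.   ] w 0.146
```

Call:
apply_moves:
  xyz:
    - [0,0,0]
    - [0,0,0]
    - [0,0,0]
    - [0,0,0]
  twist: [4,4,3,3]
  claw: [0,0,0,0]

```text
time_s: 29.65
tcp_pos: [0.5579, 0.1035, 0.2166]
ee_rot: [[0.024, 0.171, 0.985], [-0.008, 0.985, -0.171], [-1.0, -0.004, 0.025]]
wrist_force: [-0.3, -0.2, 0.2]
gripper_width: 0.14
```

```bash
python3 -c "
from st import *
st()"
```

```text
t 29.65 mid s=0.0506 y=0.0027 z=0.2012 yaw 80.16 F u,n,z [ 0.2 -0.2  0.2] M [ 0.11 -0.14  0.31] x [ 0.024 -0.008 -1.   ] w 0.14
```

Call:
apply_moves:
  xyz:
    - [0,0,0]
    - [0,0,0]
    - [0,0,0]
    - [-0.01,0,0]
    - [-0.015,0,0]
    - [-0.015,0,0]
    - [-0.015,0,0]
    - [0,0,0]
  twist: [0,0,0,0,0,0,0,0]
  claw: [0.5,0.5,0.5,0.5,0.5,0.5,0.5,0.5]

```text
time_s: 30.45
tcp_pos: [0.5565, 0.1038, 0.2756]
ee_rot: [[0.024, 0.167, 0.986], [-0.008, 0.986, -0.167], [-1.0, -0.004, 0.025]]
wrist_force: [0.6, -0.5, 0.1]
gripper_width: 0.496
```

```bash
python3 - <<'E'
from st import *
from station import imaging
st(); print(r.sense()["joints"])
ps=[imaging.capture("side"),imaging.capture("top")]
T=(.5687,.1793,.1575,np.deg2rad(262.5)); C=W(T,[[.135,.009,.032],[.135,-.016,.032],[.045,.009,.032],[.045,-.016,.032],[.075,0,.062]])
crop(ps[0],250,120,310,200,7,"f0",proj(ps[0],C));crop(ps[1],170,160,270,240,7,"f1",proj(ps[1],C))
E
```

```text
t 30.45 mid s=0.0505 y=0.0013 z=0.2602 yaw 80.37 F u,n,z [0.4 0.7 0.1] M [ 0.1  -0.12  0.02] x [ 0.024 -0.008 -1.   ] w 0.496
[  27.52828582   14.20316213   -5.65083895    1.13304364  -69.15870915
 -127.55366258]
```

View pics/f0.png

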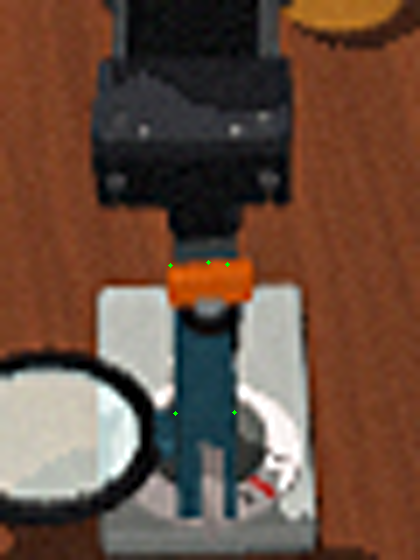

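View pics/f1.png

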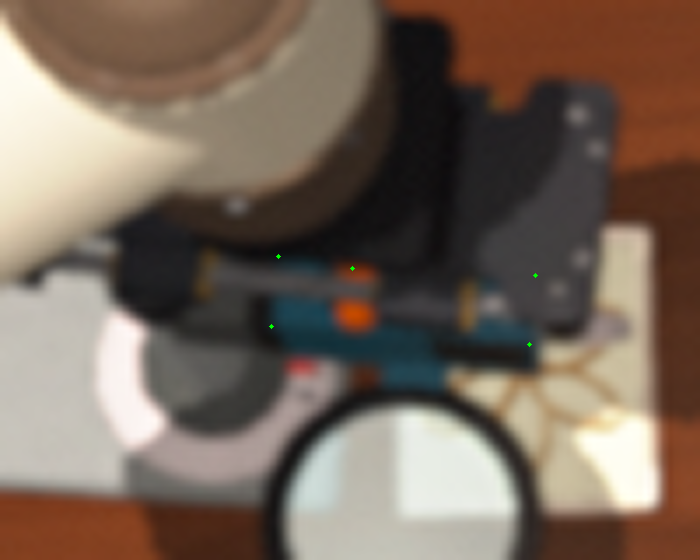

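```bash
python3 - <<'E'
from st import *
T=(.5687,.1793,.155,np.deg2rad(262.5))
plan(W(T,[.1168,-.0038,.115])[0],172.4,step=.01,tw=8)
E
```

```text
t 30.55 pos [0.5553 0.1035 0.2729] yaw 80.33 F [ 0.5  0.3 -0.5] w 0.499 j6 [28.0, 14.0, -6.0, 1.0, -69.0, -128.0]
d [-0.0056 -0.0395 -0.0029] dyaw 92.07 n 12 R [[0.019, 0.168, 0.986], [-0.009, 0.986, -0.168], [-1.0, -0.006, 0.021]]
[[0.0003, -0.0033, 0.0001], [0.0003, -0.0033, -0.0004], [0.0002, -0.0032, -0.0008], [0.0002, -0.0031, -0.0012], [0.0002, -0.0029, -0.0016], [0.0002, -0.0027, -0.002], [0.0002, -0.0024, -0.0023], [0.0002, -0.002, -0.0026], [0.0002, -0.0017, -0.0029], [0.0002, -0.0013, -0.0031], [0.0002, -0.0009, -0.0032], [0.0002, -0.0004, -0.0033]]
twist each -7.673
```

Call:
apply_moves:
  xyz:
    - [0,-0.0033,0]
    - [0,-0.0033,-0.0004]
    - [0,-0.0032,-0.0008]
    - [0,-0.0031,-0.0012]
    - [0,-0.0029,-0.0016]
    - [0,-0.0027,-0.002]
    - [0,-0.0024,-0.0023]
    - [0,-0.002,-0.0026]
    - [0,-0.0017,-0.0029]
    - [0,-0.0013,-0.0031]
    - [0,-0.0009,-0.0032]
    - [0,-0.0004,-0.0033]
  twist: [-7.6,-7.6,-7.6,-7.6,-7.6,-7.6,-7.6,-7.6,-7.6,-7.6,-7.6,-7.6]
  claw: [0.7,0.7,0.7,0.7,0.7,0.7,0.7,0.7,0.7,0.7,0.7,0.7]

```text
time_s: 31.75
tcp_pos: [0.5431, 0.061, 0.2589]
ee_rot: [[-0.008, -0.997, 0.082], [-0.016, 0.082, 0.997], [-1.0, 0.006, -0.017]]
wrist_force: [-1.0, -0.5, -0.2]
gripper_width: 0.704
```

Call:
apply_moves:
  xyz:
    - [0,0,0]
    - [0,0,0]
  twist: [0,0]
  claw: [0.7,0.7]

```text
time_s: 31.95
tcp_pos: [0.5421, 0.0605, 0.257]
ee_rot: [[-0.011, -0.996, 0.085], [-0.017, 0.085, 0.996], [-1.0, 0.01, -0.018]]
wrist_force: [0.0, 0.6, 0.1]
gripper_width: 0.7
```

```bash
python3 - <<'E'
from st import *
T=(.5687,.1793,.155,np.deg2rad(262.5))
st()
plan(W(T,[.1168,-.0038,.018])[0],172.4,step=.009,tw=8)
from station import imaging
ps=[imaging.capture("side"),imaging.capture("top")]
crop(ps[0],240,130,320,220,6,"i0");crop(ps[1],170,170,270,240,7,"i1")
E
```

```text
t 31.95 mid s=0.0952 y=-0.0074 z=0.2416 yaw 175.13 F u,n,z [-0.6 -0.   0.1] M [ 0.07 -0.07 -0.04] x [-0.011 -0.017 -1.   ] w 0.7
t 31.95 pos [0.5421 0.0605 0.257 ] yaw 175.13 F [0.  0.6 0.1] w 0.7 j6 [24.0, 14.0, -9.0, 1.0, -68.0, -29.0]
d [ 0.0076  0.0034 -0.084 ] dyaw -2.73 n 10 R [[-0.011, -0.996, 0.085], [-0.017, 0.085, 0.996], [-1.0, 0.01, -0.018]]
[[0.0084, -0.0008, 0.0006], [0.0084, -0.0008, 0.0006], [0.0084, -0.0008, 0.0006], [0.0084, -0.0008, 0.0006], [0.0084, -0.0008, 0.0006], [0.0084, -0.0008, 0.0006], [0.0084, -0.0008, 0.0006], [0.0084, -0.0008, 0.0006], [0.0084, -0.0008, 0.0006], [0.0084, -0.0008, 0.0006]]
twist each 0.273
```

View pics/i0.png

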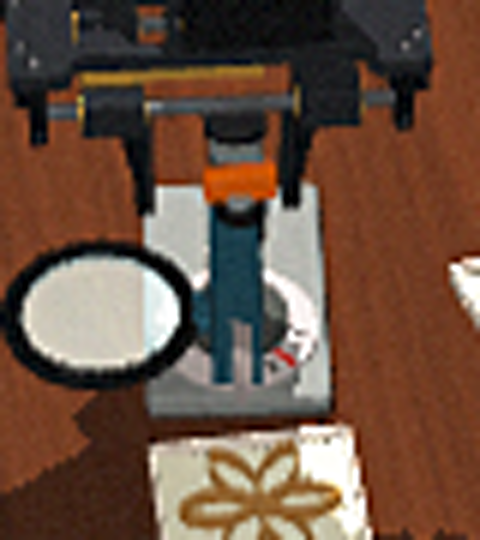

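Call:
apply_moves:
  xyz:
    - [0.0084,-0.0008,0.0006]
    - [0.0084,-0.0008,0.0006]
    - [0.0084,-0.0008,0.0006]
    - [0.0084,-0.0008,0.0006]
    - [0.0084,-0.0008,0.0006]
    - [0.0084,-0.0008,0.0006]
    - [0.0084,-0.0008,0.0006]
    - [0.0084,-0.0008,0.0006]
    - [0.006,-0.0008,0.0006]
    - [0,0,0]
  twist: [0.3,0.3,0.3,0.3,0.3,0.3,0.3,0.3,0.3,0]
  claw: [0.7,0.7,0.7,0.7,0.7,0.7,0.7,0.7,0.7,0.7]

```text
time_s: 33.05
tcp_pos: [0.5489, 0.0645, 0.1755]
ee_rot: [[-0.014, -0.99, 0.138], [-0.018, 0.138, 0.99], [-1.0, 0.012, -0.02]]
wrist_force: [0.3, 0.0, -0.0]
gripper_width: 0.705
```

```bash
python3 - <<'E'
from st import *
T=(.5687,.1793,.155,np.deg2rad(262.5))
st()
plan(W(T,[.1168,-.0038,.018])[0],172.4,step=.009,tw=8)
E
```

```text
t 33.05 mid s=0.0904 y=-0.0011 z=0.1601 yaw 172.07 F u,n,z [-0.   0.3 -0. ] M [ 0.17 -0.09  0.01] x [-0.014 -0.018 -1.   ] w 0.705
t 33.05 pos [0.5489 0.0645 0.1755] yaw 172.07 F [ 0.3  0.  -0. ] w 0.705 j6 [24.0, 19.0, -15.0, 1.0, -58.0, -32.0]
d [ 0.0008 -0.0005 -0.0025] dyaw 0.33 n 1 R [[-0.014, -0.99, 0.138], [-0.018, 0.138, 0.99], [-1.0, 0.012, -0.02]]
[[0.0025, -0.0009, -0.0004]]
twist each -0.332
```

Call:
apply_moves:
  xyz:
    - [0.002,-0.0008,0]
    - [0,0,0]
    - [0,0,0]
    - [0,0,0]
    - [0,0,0]
    - [0,0,0]
    - [0,0,0]
    - [0,0,0]
    - [0,0,0]
  twist: [-0.3,0,0,0,0,0,0,0,0]
  claw: [0,0,0,0,0,0,0,0,0]

```text
time_s: 33.95
tcp_pos: [0.5511, 0.0645, 0.1747]
ee_rot: [[-0.01, -0.991, 0.132], [-0.017, 0.132, 0.991], [-1.0, 0.008, -0.018]]
wrist_force: [0.9, -0.8, -0.4]
gripper_width: 0.279
```

```bash
python3 - <<'E'
from st import *
st()
# arc plan about pivot, 45deg+ ; per-row local step for dth
s=r.sense(); P=np.array(s["tcp_pos"]); R=np.array(s["ee_rot"]); piv=np.array([.5687,.1793])
d=P[:2]-piv; print("rad",np.hypot(*d),np.rad2deg(np.arctan2(d[1],d[0]))%360)
th=np.deg2rad(3); c,si=np.cos(th),np.sin(th); nd=np.array([c*d[0]-si*d[1],si*d[0]+c*d[1]])
print("local 3deg", (R.T@np.r_[nd-d,0]).round(5))
E
```

```text
t 33.95 mid s=0.0901 y=0.0010 z=0.1593 yaw 172.41 F u,n,z [ 0.7  1.  -0.4] M [ 0.03 -0.27  0.04] x [-0.01  -0.017 -1.   ] w 0.279
rad 0.1161549546812284 261.28093443623413
local 3deg [-5.00e-05 -6.08e-03  4.00e-05]
```

Call:
apply_moves:
  xyz:
    - [0,-0.006,0]
    - [0,-0.006,0]
    - [0,-0.006,0]
    - [0,-0.006,0]
  twist: [-3,-3,-3,-3]
  claw: [0,0,0,0]

```text
time_s: 34.35
tcp_pos: [0.5711, 0.0635, 0.1747]
ee_rot: [[-0.018, -0.997, -0.074], [-0.015, -0.073, 0.997], [-1.0, 0.019, -0.013]]
wrist_force: [1.0, -0.5, -2.6]
gripper_width: 0.289
```

```bash
cat > arc.py <<'E'
from st import *
s=r.sense(); P=np.array(s["tcp_pos"]); R=np.array(s["ee_rot"]); piv=np.array([.5687,.1793])
d=P[:2]-piv; print("t",round(s["time_s"],2),"rad %.4f bearing %.2f (start 261.28) yaw %.2f (start 172.41) z %.4f"%(np.hypot(*d),np.rad2deg(np.arctan2(d[1],d[0]))%360,yaw(R),P[2]),"F",np.round(s["wrist_force"],1),"M",np.round(s["moment"],2),"w",round(s["gripper_width"],3),"x",R[:,0].round(3),"j",np.round(s["joints"]))
E
python3 arc.py
```

```text
t 34.35 rad 0.1158 bearing 271.21 (start 261.28) yaw 184.21 (start 172.41) z 0.1747 F [ 1.  -0.5 -2.6] M [-0.21 -0.7  -0.4 ] w 0.289 x [-0.018 -0.015 -1.   ] j [ 23.  21. -11.   0. -59. -19.]
```

Call:
apply_moves:
  xyz:
    - [0,-0.0068,0]
    - [0,-0.0066,0]
    - [0,-0.0064,0]
    - [0,-0.0064,0]
    - [0,-0.0064,0]
  twist: [-2.6,-2.6,-3,-3,-3]
  claw: [0,0,0,0,0]

```text
time_s: 34.85
tcp_pos: [0.5946, 0.0671, 0.1745]
ee_rot: [[-0.04, -0.948, -0.315], [-0.017, -0.315, 0.949], [-0.999, 0.043, -0.003]]
wrist_force: [7.8, -3.1, -4.4]
gripper_width: 0.29
```

```bash
python3 arc.py
```

```text
t 34.85 rad 0.1152 bearing 282.97 (start 261.28) yaw 198.37 (start 172.41) z 0.1745 F [ 7.8 -3.1 -4.4] M [-0.86 -2.78 -0.49] w 0.29 x [-0.04  -0.017 -0.999] j [ 22.  23.  -7.   0. -62.  -4.]
```

Call:
apply_moves:
  xyz:
    - [0,-0.0075,0.0005]
    - [0,-0.0075,0]
    - [0,-0.0075,0]
    - [0,-0.0075,0]
  twist: [-2,-2,-2,-2]
  claw: [0,0,0,0]

```text
time_s: 35.25
tcp_pos: [0.614, 0.0729, 0.1742]
ee_rot: [[-0.063, -0.893, -0.446], [-0.027, -0.446, 0.895], [-0.998, 0.068, 0.005]]
wrist_force: [-18.4, -5.1, 12.0]
gripper_width: 0.291
```

```bash
python3 arc.py
```

```text
t 35.25 rad 0.1156 bearing 293.08 (start 261.28) yaw 206.53 (start 172.41) z 0.1742 F [-18.4  -5.1  12. ] M [-1.21  4.44 -0.59] w 0.291 x [-0.063 -0.027 -0.998] j [ 22.  26.  -3.   0. -65.   5.]
```

Call:
apply_moves:
  xyz:
    - [0,0,0]
    - [0,0,0]
  twist: [0,0]
  claw: [0,0]

```text
time_s: 35.45
tcp_pos: [0.6125, 0.0723, 0.1744]
ee_rot: [[-0.066, -0.895, -0.442], [-0.026, -0.441, 0.897], [-0.997, 0.071, 0.006]]
wrist_force: [-1.8, -1.0, -0.5]
gripper_width: 0.294
```

```bash
python3 arc.py; python3 - <<'E'
from st import *
from station import imaging
ps=[imaging.capture("side"),imaging.capture("top")]
crop(ps[0],240,130,340,230,6,"m0");crop(ps[1],170,150,290,250,6,"m1")
E
```

```text
t 35.45 rad 0.1156 bearing 292.27 (start 261.28) yaw 206.23 (start 172.41) z 0.1744 F [-1.8 -1.  -0.5] M [ 0.19 -0.65 -0.77] w 0.294 x [-0.066 -0.026 -0.997] j [ 22.  26.  -3.  -0. -65.   5.]
```

View pics/m0.png

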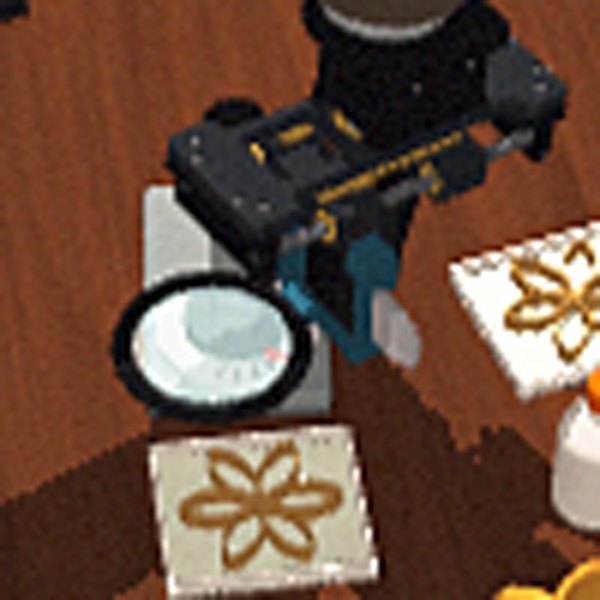

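View pics/m1.png

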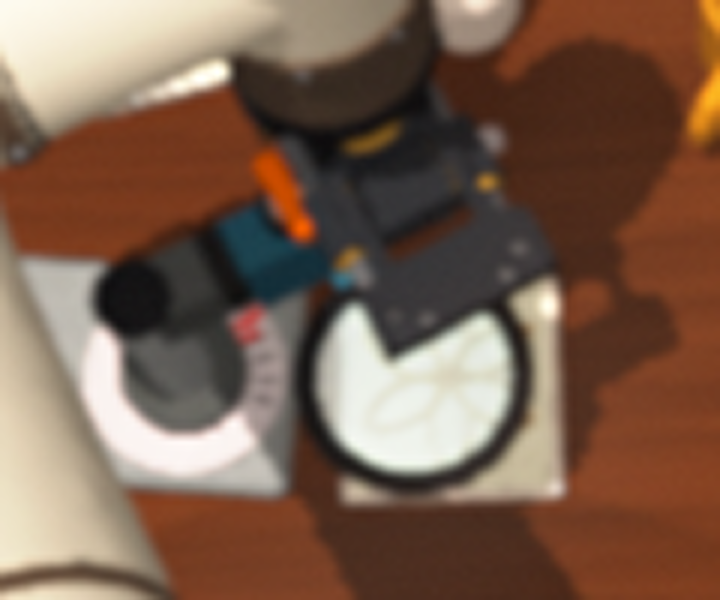

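Call:
apply_moves:
  xyz:
    - [0,-0.008,0]
    - [0,-0.0075,0]
    - [0,-0.0075,0]
  twist: [-2.5,-2.5,-2.5]
  claw: [0,0,0]

```text
time_s: 35.85
tcp_pos: [0.6295, 0.0813, 0.1742]
ee_rot: [[-0.074, -0.825, -0.56], [-0.03, -0.56, 0.828], [-0.997, 0.078, 0.017]]
wrist_force: [-3.1, -1.8, 2.8]
gripper_width: 0.3
```

```bash
python3 arc.py
```

```text
t 35.85 rad 0.1154 bearing 301.81 (start 261.28) yaw 214.15 (start 172.41) z 0.1742 F [-3.1 -1.8  2.8] M [0.07 0.63 0.31] w 0.3 x [-0.074 -0.03  -0.997] j [ 22.  28.   0.   0. -67.  12.]
```

Call:
apply_moves:
  xyz:
    - [0,-0.005,0]
    - [0,-0.004,0]
    - [0,0,0]
  twist: [-1.7,-1.5,0]
  claw: [0,0,0]

```text
time_s: 36.15
tcp_pos: [0.6369, 0.0861, 0.1741]
ee_rot: [[-0.076, -0.786, -0.614], [-0.033, -0.613, 0.789], [-0.997, 0.08, 0.021]]
wrist_force: [-2.7, -1.5, 0.4]
gripper_width: 0.295
```

```bash
python3 arc.py
```

```text
t 36.15 rad 0.1155 bearing 306.21 (start 261.28) yaw 217.95 (start 172.41) z 0.1741 F [-2.7 -1.5  0.4] M [ 0.27 -0.22  0.35] w 0.295 x [-0.076 -0.033 -0.997] j [ 22.  29.   2.   0. -68.  16.]
```

Call:
apply_moves:
  xyz:
    - [0,0,0]
    - [0,0,0]
    - [0,0,0]
    - [0,0,0]
    - [0,0,0]
    - [0,0,0]
  twist: [0,0,0,0,0,0]
  claw: [0.8,0.8,0.8,0.8,0.8,0.8]

```text
time_s: 36.75
tcp_pos: [0.6375, 0.087, 0.1734]
ee_rot: [[-0.074, -0.787, -0.613], [-0.032, -0.612, 0.79], [-0.997, 0.078, 0.02]]
wrist_force: [0.8, 0.3, -0.3]
gripper_width: 0.74
```

```bash
python3 arc.py
```

```text
t 36.75 rad 0.1151 bearing 306.72 (start 261.28) yaw 217.89 (start 172.41) z 0.1734 F [ 0.8  0.3 -0.3] M [ 0.11 -0.19  0.  ] w 0.74 x [-0.074 -0.032 -0.997] j [ 22.  29.   2.   0. -68.  16.]
```

Call:
apply_moves:
  xyz:
    - [-0.008,0,0]
    - [-0.012,0.001,0]
    - [-0.012,0.001,0]
    - [-0.012,0.001,0]
    - [-0.012,0.001,0]
    - [-0.015,0,0]
    - [-0.015,0,0]
    - [-0.015,0,0]
    - [0,0,0]
  twist: [0,0,0,0,0,0,0,0,0]
  claw: [0.8,0.8,0.8,0.8,0.8,0.8,0.8,0.8,0.8]

```text
time_s: 37.65
tcp_pos: [0.643, 0.0876, 0.2872]
ee_rot: [[-0.067, -0.787, -0.613], [-0.03, -0.612, 0.79], [-0.997, 0.071, 0.017]]
wrist_force: [-0.4, -0.0, 0.6]
gripper_width: 0.799
```

```bash
python3 arc.py; python3 - <<'E'
from st import *
from station import imaging
ps=[imaging.capture("side"),imaging.capture("top")]
crop(ps[0],240,130,340,230,6,"n0");crop(ps[1],170,150,290,250,6,"n1")
E
```

```text
t 37.65 rad 0.1180 bearing 309.01 (start 261.28) yaw 217.88 (start 172.41) z 0.2872 F [-0.4 -0.   0.6] M [ 0.12 -0.12 -0.01] w 0.799 x [-0.067 -0.03  -0.997] j [ 22.  25.  12.   0. -81.  16.]
```

View pics/n0.png

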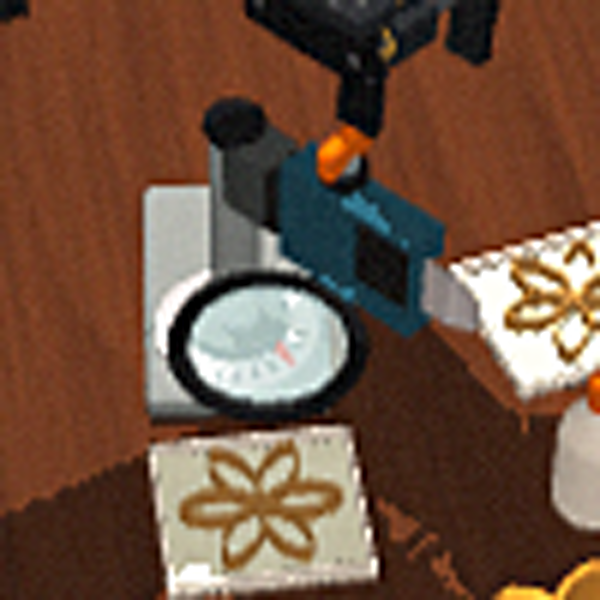

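View pics/n1.png

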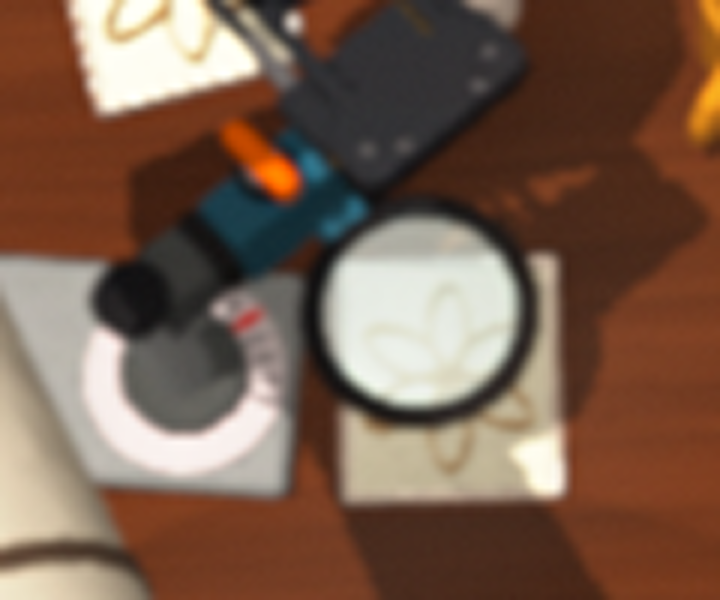

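```bash
python3 - <<'E'
from h import *
from station import imaging
from scipy.optimize import minimize
ps=[];ms=[]
for n in("side","top"):
    p=imaging.capture(n); o=imaging.regions_of("lens_mid",p); ps.append(p)
    print(n,[(round(float(e["p"]),2),np.round(e["centre"]).tolist(),int(e["mask"].sum())) for e in o]); 
    ms.append(min(o,key=lambda e:np.hypot(*(np.array(e["centre"])-proj(p,[.566,.064,.15])[0])))["mask"])
    for q in("mug","paper_tube","glue","glasses"):
        for e in imaging.regions_of(q,p)[:2]: print(n,q,round(float(e["p"]),2),np.round(e["centre"]).tolist())
# lens circle by dark frame: ellipse fit to lens; manual: fit pose by IoU with head mask
S=4
big=[cv2.resize(m.astype(np.float32),None,fx=S,fy=S)>.5 for m in ms]
def render(p,v):
    T=(v[0],v[1],.1573,v[2]); m=np.zeros((420*S,560*S),np.uint8)
    def hull(P): cv2.fillConvexPoly(m,cv2.convexHull(np.round((proj(p,P)+.5)*S).astype(np.int32)),1)
    hull(box(T,(-.045,.045),(-.016,.009),(-.032,.032)))
    a=np.linspace(0,2*np.pi,48)
    hull(np.vstack([W(T,np.c_[.05*np.cos(a),-.073+.05*np.sin(a),0*a+z]) for z in(-.031,-.019)]))
    k=v[3]; P=np.array([[x*.019,y*.0055,z] for x in(-1,1) for y in(-1,1) for z in(.042,.062)])
    c,s=np.cos(-k),np.sin(-k); hull(W(T,np.c_[-.015+c*P[:,0]-s*P[:,1],s*P[:,0]+c*P[:,1],P[:,2]]))
    return m>0
f=lambda v,I=(0,1):sum(1-(render(ps[i],v)&big[i]).sum()/(render(ps[i],v)|big[i]).sum() for i in I)
a=np.deg2rad(307.5); v0=np.array([.5687+.09*np.cos(a),.1793+.09*np.sin(a),a,1.45])
for I in((0,1),(0,),(1,)):
    rr=minimize(f,v0,(I,),method="Nelder-Mead",options=dict(initial_simplex=v0+np.vstack([np.zeros(4),np.diag([.008,.008,.08,-.15])]),maxiter=300)); v=rr.x
    d=v[:2]-[.5687,.1793]; print(I,v.round(4),"yaw",np.rad2deg(v[2]).round(2),"rel pivot r",np.hypot(*d).round(4),"bearing",np.rad2deg(np.arctan2(d[1],d[0]))%360,"fun",rr.fun,"lens",W((v[0],v[1],.13,v[2]),[0,-.073,0]).round(4))
E
```

```text
side [(0.64, [269.0, 352.0], 971), (0.55, [290.0, 178.0], 1229)]
side mug 0.8 [341.0, 238.0]
side paper_tube 0.57 [231.0, 221.0]
side glue 0.81 [339.0, 205.0]
side glasses 0.55 [197.0, 163.0]
top [(0.92, [419.0, 245.0], 738), (0.74, [233.0, 200.0], 1709)]
top mug 0.64 [299.0, 152.0]
top paper_tube 0.52 [253.0, 267.0]
top glue 0.54 [251.0, 144.0]
(0, 1) [0.6243 0.1097 5.3753 1.4478] yaw 307.98 rel pivot r 0.0891 bearing 308.6533473821496 fun 0.28114590358026437 lens [[0.5668 0.0648 0.13  ]]
(0,) [0.6243 0.1093 5.3813 1.4101] yaw 308.33 rel pivot r 0.0894 bearing 308.4254791643297 fun 0.0957066604780692 lens [[0.567 0.064 0.13 ]]
(1,) [0.624  0.111  5.3807 1.5021] yaw 308.29 rel pivot r 0.0879 bearing 308.97791996573335 fun 0.1821488439763418 lens [[0.5667 0.0658 0.13  ]]
```

```bash
python3 -c "
from station import job,r
print(r.sense()['time_s'],r.sense()['wrist_force']); print(job.finish_job())"
```

```text
38.35 [0.06179975 0.17319716 0.34565887]
the job is handed in; nothing more can be done
None
```

The magnifier is set up and the job was handed in at about 38 s of the 72 s allowed; it reported no verdict. I picked the larger lens head off the table and slid it onto the rail until it met the stop with about 11 N. I turned the clamp knob to its end stop, then swung the arm from its 15 degree click to 60 degrees, let go and lifted clear.

**Last camera checks**
- **Carriage:** the fit put it about 89 mm from the pivot, against 90 mm when fully home.
- **Arm:** it turned 45.5 ± 0.5 degrees, so it sits in the 60 degree click.
- **Knob:** the fit gave 1.41 to 1.50 rad, and 1.25 or more counts as tight.
- **Lens:** its centre is roughly 9 mm from the tray centre, within the 30 mm limit.
- **Loose things:** the mug and tube showed in the same place in both views as at the start. The glue matched in the side view and was about 4 px off in the top view, which I took for detection noise. The glasses were found only in the side view, where they had not been found at the start, so they have no clear before-and-after check.
- **Robot:** it was clear of everything, with about 0 N at the wrist.

**What disagreed or went wrong**
- The top camera's final fit was poorer than the side camera's because the gripper partly hid the head.
- The first knob grip caught the hub instead of the wing, so I gripped again about 8 mm higher.
- The gripper leaned up to about 4.5 degrees during the swing, with no visible effect on the result.

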